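# Clear the clamp and nip the project box between its jaws

### The arm

A 6-joint arm with a two-finger parallel gripper is mounted at the origin on the work surface. World frame = base frame: x ahead of the robot, y to its left, z up, the work surface at z = 0. Lengths are in m, angles in degrees, forces in N, time in s.
With the tool pointing down it reaches from about 0.3 to 0.75 m from the base axis. Payload 8.5 kg.
Tool frame: the origin (TCP) lies midway between the tips of the shut fingers; the grasp point (between the pads) lies 19 mm behind it; z points along the fingers, y is the line along which they close (so a half turn about z gives the same grasp; the last joint's range is limited). The gripper opens to 85 mm and grips with 20 to 120 N. Pads are 22 mm wide; open, the fingers measure 114 mm over their backs; the gripper's body (76 mm by 85 mm) begins 54 mm behind the grasp point. The pads swing forward as they close: fully open they stand 13 mm farther back than shut.
Start: joints at [-76.851, 21.807, 74.336, -0, 83.858, -12.336], TCP at [0.237, -0.496, 0.231] pointing down, gripper open.
Joint ranges: [-178.18, 178.18], [-50.72, 133.34], [12.68, 142.11], [-81.47, 261.47], [9.98, 163.14], [-165.26, 165.26]. Speed limits (degrees/s): [136.94, 136.94, 180, 180, 180, 180].

### API

Orientations are given as a 3x3 rotation matrix whose columns are the frame's x, y, z axes.
In Python, from rig import env gives the robot as it stands. The module is installed in compiled form; this text tells all that it offers.
- The arm moves only by the tool jog_arm, never from a script. Its argument "targets" is a list of rows, each a list of 6 numbers: the shift along the tool's x, y, z in cm, then the turn, a rotation vector about the tool's x, y, z in degrees. A call has 1 to 8 rows; each row is the pose to reach, as a shift and turn from the pose commanded when the call began, along the tool's axes at that moment; what a row does not reach only later rows make up. A row lasts 1/12 s, in which the tool goes at most 41.7 mm and 7.16 degrees, less where a joint would pass 70% of its speed; a pose out of reach is approached as far as the arm can. A call with a gripper value outside its range is refused whole. "hand" is the opening, from 0 (shut) to 1 (fully open), set as the call begins (left out, the last holds). The fingers move at their own pace and stop on an object; "newtons" is the grip in N (left out, the last holds). Time passes only in rows, so rows that repeat a pose let the fingers close. It gives the time, the measured TCP pose, the force, the opening and the grip force at its end, in the units of the state.
- env.observe(): the state, without advancing time (a new reading comes with each control period).
- env.get_image(name): name is "scene" or "side" or "wrist"; returns a dict with "frame" (420x560x3 uint8, red, green, blue), "depth" (420x560 float32, m along the optical axis (not along the pixel's ray), 0 where there is no reading), "fovy" (degrees; the focal length in pixels is half the picture's height over the tangent of half this angle, whatever the lens; pixels are square), "cx", "cy" (the principal point, pixels), "cam_to_world" (4x4, takes a point from camera to world coordinates). Camera axes: x right, y down, z forward; pixel columns grow to the right and rows downward; lengths in m; the calibration is good to about 2 mm. A picture is of the moment at which its call begins.
- env.close_job(): hands the job in; it is judged then, once.
Trained networks look in the newest picture that a camera, given by its name, has taken for a name from the list of things; names that differ only in an ending like _2 or _b are one class to them, and where a whole thing is asked for, a point or a joint stands for the part that bears it (a point fixed in the world has none). Each returns a list of dicts, best first, with "score" (0 to 1); they miss things now and then, are a little off and sometimes report something else, mostly with a low value. They report only what shows in the picture. A call takes as long as a camera call.
- env.regions_of(camera, target): "pixels" (420x560 bool, what is visible of it) and "point" ([row, column] in pixels, amid what is visible of it).
The state is a dict: "time_s": time; "q": joint angles; "qvel": joint speeds; "joint_efforts": joint torques, N m; "position": TCP position; "tool_rot": TCP orientation; "ft_force": force on the tool from outside, world axes, zero at the start; "wrist_torque": the same for the moment, N m; "grip_width": finger opening in m; "gripper_force": force on a finger pad.
Only numpy, scipy, OpenCV 4.12 (cv2) and the standard library are available. Lean on these libraries where they do the work, as an engineer would, in place of code of your own. Each camera call takes 0.05 s, during which the arm holds its last target. There are 200 camera calls.

### The job

Get the grey project box clamped for soldering. First take the blue solder sucker off the clamp bed and lower it, nozzle first, into the empty metal tool cup so that it stands there; then slide the clamp's moving jaw up by its orange fin until the box is squared up and firmly nipped between the two jaws, keep that pressure on for a moment without crushing it, and let go. Leave the other things on the bench where they are.

Things in the scene. Friction and masses are not known exactly. Their poses are not given: they have to be found in the camera images.
- clamp: Box clamp fixed to the bench: aluminium bed 70 mm wide (x), its top 30 mm above the bench, from y = -165 to +210 mm of its origin (on the bench, under the bed). Its +y is the slide direction, from moving jaw to back jaw; -x is the robot's side. The blue back jaw (90 mm wide, 40 mm tall, 22 mm thick) is locked with its face anywhere from y = 155 to 185 mm: not measured, to be felt.
- slide_face (a point): Middle of the moving jaw's clamping face (90 mm wide, 35 mm tall, looks to +y), 20 mm above the bed. Axes as the clamp's. Moves with the jaw.
- fin_top (a point): Middle of the top edge of the moving jaw's orange grip fin, 110 mm above the bench and 60 mm behind (-y) the jaw's face. The fin is 14 mm thick (y), 44 mm wide (x) and stands 62 mm clear above the jaw's blue shoe (48 mm above the bench). It can be gripped from above across its thickness; fingertips kept above 75 mm over the bench clear jaws and box.
- carriage: The moving jaw with its blue shoe and orange fin; origin at the foot of its face, on the bed. It slides along the clamp's y only, with 3 N of friction plus 8 N per m/s, no spring, and stays where left. Its face starts at y = -75 to -55 mm of the clamp and can go to +135. 12 to 20 N of push on the fin nips the box well; over 45 N of the jaw on the box crushes it.
- project_box: Open grey box with a green board in it, loose on the bed before the back jaw, clear of both jaws and a little skewed: 90 mm (x, across) by 70 mm (y, along the slide) by 40 mm tall, about 0.25 kg. Origin: centre of its underside. When the jaw first meets it, it only slides and turns (1 to 3 N more); once bearing on both jaws it stops dead and the force climbs steeply.
- box_far (a point): Centre of the box's face towards the back jaw, 20 mm above its underside.
- box_near (a point): Centre of the box's face towards the moving jaw, 20 mm above its underside.
- sucker: Solder sucker lying across the bed between moving jaw and box, nozzle away from the robot: 190 mm long along its x axis (+x = nozzle), 70 g. Blue barrel 20 x 20 mm from x = -70 to +40 mm, black cone, white nozzle (10 mm wide) to x = +95, steel rod and yellow knob (19 mm wide) to x = -95. Origin: underside, mid-length, 10 mm below its axis. The robot-side end overhangs the bed by about 80 mm.
- nozzle_tip (a point): Middle of the nozzle's end face, on the sucker's axis at x = +95 mm.
- barrel_grip (a point): Point on the sucker's axis, in the barrel, at x = -45 mm (140 mm from the nozzle tip): off the bed while it lies, a good place to grip across the 20 mm width, with the fingers leaning 30 to 45 degrees towards the nozzle.
- cup_floor (a point): Centre of the inner floor of the tool cup, 6 mm above the bench. Cup: round, plain metal, fixed to the bench, 54 mm outside and 46 mm inside diameter, 95 mm tall, on a dark round foot of 84 mm diameter; it stands to the left or to the right of the clamp. A sucker left in it leans by up to about 20 degrees against the rim.
- cup_rim (a point): Centre of the cup's mouth, 95 mm above the bench.
- flux_jar: Closed jar with red lid, 60 mm diameter, 75 mm tall, on the other side of the clamp from the cup; leave alone. Origin at its underside.
- screwdriver: Yellow-handled screwdriver, 180 mm, lying nearer to the robot than the clamp; leave alone.
- insulator: Grey ribbed antenna insulator, 84 mm long, 40 mm high, beyond the clamp; leave alone.
- meter: Yellow hand multimeter, 150 x 75 x 36 mm, lying beyond the clamp; leave alone.
- solder_spool: Blue solder spool, 60 mm diameter, 48 mm tall, beyond the clamp; leave alone.
- antenna: Grey whip antenna with brass foot, 170 mm long, lying at the left; leave alone.

How it is judged (in metres and radians):
On the way, in this order (a step that is already met when the one before it is completed fails the run):
1. the sucker's nozzle is lowered into the cup, to within 30 mm of its floor, while still held in the fingers (horizontal distance between nozzle_tip and cup_floor below 0.025 m and z of nozzle_tip in the frame of cup_floor below 0.03 m and contact force between the fingers and sucker above 0.5 N), for 0.05 s.
2. the sucker stands in the cup nozzle down (tip within 15 mm of the floor, within 0.45 rad of upright), released and still (horizontal distance between nozzle_tip and cup_floor below 0.025 m and z of nozzle_tip in the frame of cup_floor below 0.015 m and angle between the x axis of sucker and the z axis of clamp, either way round below 0.45 rad and contact force between the fingers and sucker below 0.3 N and linear speed of sucker below 0.03 m/s), for 0.2 s.
3. the box is nipped: the moving jaw presses it against the back jaw with over 6 N for 0.3 s (contact force between carriage and project_box above 6 N and linear speed of project_box below 0.01 m/s), for 0.3 s.
At the end, for the whole second after the job is handed in: The sucker stands free and still in the cup, nozzle down (tip within 25 mm of its axis, 15 mm of its floor; leaning under 0.45 rad); the box lies flat and still, square within 0.04 rad, far face 150 to 190 mm along the clamp, near face within 2.5 mm of the moving jaw (all of step 2 and y of box_far in the frame of clamp between 0.15 and 0.19 m and y of box_near in the frame of slide_face between -0.0025 and 0.0025 m and angle between the y axis of project_box and the y axis of clamp, either way round below 0.04 rad and angle between project_box's own z axis and vertical below 0.05 rad and linear speed of project_box below 0.01 m/s); the robot touches nothing.
It fails at once if the moving jaw presses the box with more than 45 N (contact force between carriage and project_box above 45 N).
It fails at once if a bystander (jar, screwdriver, insulator, meter, spool, antenna) is moved by more than 20 mm (distance of any of flux_jar, screwdriver, insulator, meter, solder_spool, antenna from where it was at the start of the episode above 0.02 m).
It also fails if it takes over 72 s, if anything falls off the work surface, if the arm or the gripper's body presses on something with over 40 N, if the wrist force passes 120 N, or if a joint passes its speed limit or range.

## Working session

There is one attempt and no reset: what is moved stays moved. The work goes in short steps, Python scripts to look and compute and a tool call to move; the robot and the scene stay as the last step left them, time stands still between calls to the robot, and variables do not carry over. Pictures are saved under pics/ and viewed, at most 10 in all, crops included, and the job is handed in when it is done.

Besides the shell and the picture viewer there is one more tool, called after ">>>" as name(argument=value, ...), one argument or row to a line, values as JSON. jog_arm: Moves the arm, as the interface text tells. Its arguments: {"type":"object","properties":{"targets":{"type":"array","items":{"type":"array","items":{"type":"number"}}},"hand":{"type":"number"},"newtons":{"type":"number"}},"required":["targets"]}

```bash
mkdir -p pics; cat > h.py <<'E'
import numpy as np, cv2
from rig import env
def pts(im,mask):
    d=im["depth"];v,u=np.nonzero(mask&(d>0));z=d[v,u]
    f=d.shape[0]/2/np.tan(np.radians(im["fovy"])/2)
    P=np.c_[(u-im["cx"])*z/f,(v-im["cy"])*z/f,z]
    T=im["cam_to_world"];return P@T[:3,:3].T+T[:3,3]
E
python3 - <<'E'
from h import *
ims=[]
for c in ["scene","side"]:
    im=env.get_image(c);ims.append(im["frame"])
    print(c,im["fovy"],im["cam_to_world"].round(3).tolist())
    for t in ["clamp","carriage","project_box","sucker","cup_rim","flux_jar","fin_top","screwdriver","antenna"]:
        r=env.regions_of(c,t)
        for x in r[:2]:
            P=pts(im,x["pixels"])
            if len(P): print(t,round(x["score"],2),x["point"],len(P),P.min(0).round(3),P.max(0).round(3),np.median(P,0).round(3))
    cv2.imwrite(f"pics/{c}.png",im["frame"][:,:,::-1])
s=env.observe();print(s)
E
```

```text
scene 54.191306784029194 [[-0.241, 0.766, -0.596, 1.088], [0.971, 0.184, -0.155, 0.158], [-0.009, -0.616, -0.788, 0.854], [0.0, 0.0, 0.0, 1.0]]
clamp 0.73 [236.4, 241.3] 3506 [ 0.498 -0.226 -0.002] [0.633 0.169 0.114] [ 0.577 -0.09   0.031]
carriage 0.58 [230.5, 214.8] 1099 [ 0.511 -0.2    0.004] [ 0.623 -0.104  0.114] [ 0.592 -0.15   0.051]
project_box 0.79 [234.4, 302.9] 1191 [0.504 0.022 0.029] [0.6   0.098 0.075] [0.553 0.058 0.05 ]
cup_rim 0.85 [246.9, 438.9] 1195 [0.449 0.334 0.001] [0.528 0.415 0.098] [0.504 0.37  0.048]
flux_jar 0.82 [176.8, 161.8] 646 [ 0.424 -0.381  0.001] [ 0.481 -0.322  0.081] [ 0.463 -0.342  0.053]
flux_jar 0.72 [171.4, 224.2] 319 [ 0.26  -0.222 -0.002] [ 0.42  -0.152  0.03 ] [ 0.373 -0.191  0.022]
fin_top 0.59 [230.3, 216.0] 1098 [ 0.515 -0.224 -0.001] [ 0.623 -0.104  0.114] [ 0.592 -0.15   0.051]
fin_top 0.4 [235.1, 305.6] 1242 [ 0.454  0.019 -0.   ] [0.6   0.098 0.075] [0.552 0.058 0.051]
screwdriver 0.72 [173.5, 223.6] 344 [ 0.259 -0.231 -0.004] [ 0.42  -0.149  0.03 ] [ 0.373 -0.193  0.021]
screwdriver 0.49 [237.6, 297.7] 1257 [ 0.471  0.008 -0.003] 
[... 1976 characters left out ...]
.23380264e+01]), 'qvel': array([ 0.00301288, -0.01425529, -0.07267889,  0.00305254,  0.03645517,
        0.05080846]), 'joint_efforts': array([ 1.71685289e-03, -4.48322797e+01, -2.31468415e+01, -1.03249072e-04,
        4.71089807e-04, -5.04681182e-06]), 'position': array([ 0.23666535, -0.49647425,  0.23132942]), 'tool_rot': array([[ 9.02675297e-01,  4.30322329e-01,  3.81291830e-05],
       [ 4.30322329e-01, -9.02675298e-01, -8.84861930e-06],
       [ 3.06105131e-05,  2.43952689e-05, -9.99999999e-01]]), 'ft_force': array([-0.64410934, -0.88575918, -0.62783237]), 'wrist_torque': array([ 5.17348302e-05,  2.89868991e-02, -3.51909431e-02]), 'gripper_force': 0.0, 'grip_width': 0.08554390051510212}
```

View pics/scene.png

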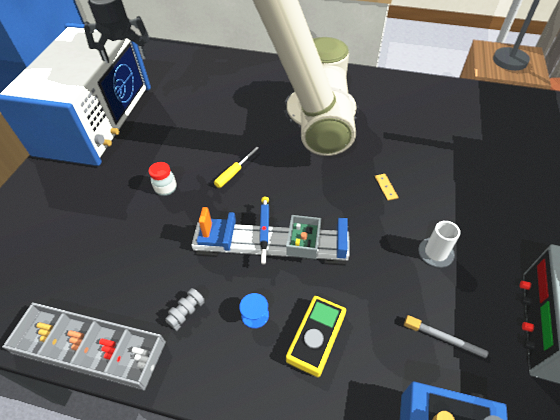

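View pics/side.png

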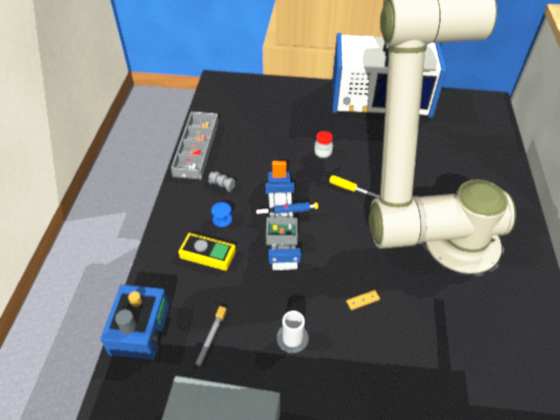

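```bash
python3 - <<'E'
from h import *
from scipy.optimize import least_squares
for c in ["scene","side"]:
    im=env.get_image(c)
    hsv=cv2.cvtColor(im["frame"],cv2.COLOR_RGB2HSV).astype(int)
    A=pts(im,im["depth"]>-1); ok=im["depth"]>0; H=hsv[ok]
    def box(x0,x1,y0,y1,z0,z1): return (A[:,0]>x0)&(A[:,0]<x1)&(A[:,1]>y0)&(A[:,1]<y1)&(A[:,2]>z0)&(A[:,2]<z1)
    m=box(.44,.64,-.065,-.005,.036,.056)
    P=A[m]; 
    l=cv2.fitLine(P[:,:2].astype(np.float32),cv2.DIST_HUBER,0,.001,.001).ravel()
    print(c,"suck line",l, "ang",np.degrees(np.arctan2(l[1],l[0])),P.min(0),P.max(0),len(P))
    for n,lo,hi in [("blue",100,130),("yel",20,35)]:
        Q=A[m&(H[:,0]>lo)&(H[:,0]<hi)&(H[:,1]>120)]
        if len(Q): print(n,len(Q),Q.min(0).round(4),Q.max(0).round(4),np.median(Q,0).round(4))
    P=A[box(.43,.55,.30,.43,.088,.105)]
    f=lambda p:np.hypot(P[:,0]-p[0],P[:,1]-p[1])-.025
    s=least_squares(f,[.485,.375],loss="soft_l1",f_scale=.002);print("cup",s.x,len(P),P[:,:2].min(0),P[:,:2].max(0))
    P=A[box(.5,.66,-.26,-.1,.103,.12)];print("fin",len(P),P.min(0).round(4),P.max(0).round(4),np.median(P,0).round(4))
    P=A[box(.45,.65,.10,.25,.063,.08)];print("backjaw",len(P),P.min(0).round(4),P.max(0).round(4),cv2.minAreaRect(P[:,:2].astype(np.float32)))
    P=A[box(.45,.65,.0,.106,.063,.08)];print("boxrim",len(P),P.min(0).round(4),P.max(0).round(4),cv2.minAreaRect(P[:,:2].astype(np.float32)))
    P=A[box(.5,.65,-.3,.25,.024,.035)];
    print("bed",len(P),P.min(0).round(4),P.max(0).round(4),cv2.minAreaRect(P[:,:2].astype(np.float32)))
    P=A[box(.5,.65,-.18,-.07,.055,.08)];print("mjaw",len(P),P.min(0).round(4),P.max(0).round(4),cv2.minAreaRect(P[:,:2].astype(np.float32)))
E
```

```text
scene suck line [ 0.96885103  0.24764423  0.54877454 -0.03929684] ang 14.338153 [ 0.45223995 -0.06495701  0.03633179] [ 0.63762354 -0.01389236  0.05542692] 448
blue 264 [ 0.4753 -0.0645  0.04  ] [ 0.5851 -0.0219  0.0554] [ 0.5311 -0.0433  0.0506]
yel 13 [ 0.4522 -0.0644  0.0393] [ 0.4598 -0.0555  0.0512] [ 0.4574 -0.0598  0.0468]
cup [0.48782408 0.37420909] 174 [0.46065028 0.3478998 ] [0.51429038 0.40184073]
fin 108 [ 0.5644 -0.1791  0.1033] [ 0.6062 -0.1608  0.1149] [ 0.5872 -0.1688  0.1103]
backjaw 308 [0.4883 0.1295 0.063 ] [0.5787 0.1629 0.0736] ((0.5342486500740051, 0.14604580402374268), (0.08973630517721176, 0.020944837480783463), 8.984260559082031)
boxrim 302 [0.5023 0.0199 0.0631] [0.5989 0.0973 0.0737] ((0.550343930721283, 0.05863884836435318), (0.09425261616706848, 0.06976507604122162), 5.475338935852051)
bed 1890 [ 0.5007 -0.2096  0.0242] [0.6247 0.1698 0.035 ] ((0.5659093856811523, -0.01931576430797577), (0.08697928488254547, 0.3757079541683197), 8.660480499267578)
mjaw 301 [ 0.5297 -0.1732  0.055 ] [ 0.6213 -0.1044  0.0799] ((0.5802774429321289, -0.14363588392734528), (0
[... 512 characters left out ...]
-0.1551  0.1175] [ 0.5837 -0.1646  0.1098]
backjaw 255 [0.4848 0.1003 0.063 ] [0.5886 0.1706 0.0776] ((0.5357105135917664, 0.12889769673347473), (0.0950469896197319, 0.07297603785991669), 9.51284408569336)
boxrim 200 [0.5018 0.0232 0.0631] [0.5954 0.1027 0.0769] ((0.5484578013420105, 0.061594828963279724), (0.08802811056375504, 0.07824373245239258), 4.42321252822876)
bed 594 [ 0.5001 -0.1664  0.0241] [0.6173 0.177  0.035 ] ((0.549469530582428, 0.0013767331838607788), (0.09965526312589645, 0.34788423776626587), 6.042490482330322)
mjaw 220 [ 0.5307 -0.1687  0.055 ] [ 0.6167 -0.0993  0.0789] ((0.5762482285499573, -0.1357826441526413), (0.0859660878777504, 0.06564677506685257), 7.45208740234375)
```

```bash
cat >> h.py <<'E'
from scipy.spatial.transform import Rotation as Ro
def go(p,R=None,verbose=True):
    s=env.observe();R0=s["tool_rot"];R=R0 if R is None else R
    r=np.r_[R0.T@(np.array(p)-s["position"])*100,Ro.from_matrix(R0.T@R).as_rotvec(degrees=True)]
    print("t",round(s["time_s"],2),"row",r.round(2).tolist(),"q",s["q"].round(1).tolist(),"pos",s["position"].round(4).tolist())
def Rot(z,y):
    z=np.array(z)/np.linalg.norm(z);y=np.array(y)-np.dot(y,z)*z;y/=np.linalg.norm(y);return np.c_[np.cross(y,z),y,z]
def hz(v,down):
    "unit dir: horizontal heading v (deg), pitched down (deg)"
    a,b=np.radians([v,down]);return np.array([np.cos(a)*np.cos(b),np.sin(a)*np.cos(b),-np.sin(b)])
E
python3 - <<'E'
from h import *
z=hz(13.9,50);y=-np.array([-np.sin(np.radians(13.9)),np.cos(np.radians(13.9)),0])
T=np.array([.507,-.0459,.027]);go(T-.14*z,Rot(z,y))
E
```

```text
t 1.1 row [34.97, -30.85, 9.71, -4.04, 39.86, 11.11] q [-76.8, 21.8, 74.3, 0.0, 83.9, -12.3] pos [0.2367, -0.4965, 0.2313]
```

>>> jog_arm(
  targets=[
    [17, -15, 0, -2, 20, 5.5],
    [17, -15, 0, -2, 20, 5.5],
    [17, -15, 0, -2, 20, 5.5],
    [17, -15, 0, -2, 20, 5.5],
    [17, -15, 0, -2, 20, 5.5],
    [17, -15, 0, -2, 20, 5.5],
    [35, -30.8, 9.7, -4, 40, 11],
    [35, -30.8, 9.7, -4, 40, 11],
  ],
  hand=0.8,
)

```text
time_s: 1.77
position: [0.3572, -0.2164, 0.2011]
tool_rot: [[0.795, 0.27, 0.543], [0.231, -0.963, 0.14], [0.561, 0.014, -0.828]]
ft_force: [1.1, -0.2, -1.3]
grip_width: 0.0681
gripper_force: 0.0
```

```bash
python3 - <<'E'
from h import *
z=hz(13.9,50);y=-np.array([-np.sin(np.radians(13.9)),np.cos(np.radians(13.9)),0])
T=np.array([.507,-.0459,.027]);go(T-.14*z,Rot(z,y))
E
```

```text
t 1.77 row [4.66, -12.74, 11.01, -0.43, 5.86, 1.89] q [-69.9, 4.9, 112.1, 38.1, 64.9, -13.1] pos [0.3572, -0.2164, 0.2011]
```

>>> jog_arm(
  targets=[
    [4.5, -12.5, 11, -0.4, 5, 2],
    [4.5, -12.5, 11, -0.4, 5, 2],
    [4.5, -12.5, 11, -0.4, 5, 2],
    [4.5, -12.5, 11, -0.4, 5, 2],
    [4.5, -12.5, 11, -0.4, 5, 2],
    [4.5, -12.5, 11, -0.4, 5, 2],
  ],
)

```text
time_s: 2.27
position: [0.4171, -0.0676, 0.1321]
tool_rot: [[0.756, 0.246, 0.606], [0.187, -0.969, 0.16], [0.627, -0.008, -0.779]]
ft_force: [0.1, -0.0, 0.6]
grip_width: 0.0683
gripper_force: 0.0
```

```bash
python3 - <<'E'
from h import *
z=hz(13.9,50);y=-np.array([-np.sin(np.radians(13.9)),np.cos(np.radians(13.9)),0])
T=np.array([.507,-.0459,.027]);go(T-.14*z,Rot(z,y));print(env.observe()["tool_rot"].round(3).tolist())
im=env.get_image("wrist");cv2.imwrite("pics/w1.png",im["frame"][:,:,::-1])
for r in env.regions_of("wrist","sucker")[:1]:
    P=pts(im,r["pixels"]);P=P[P[:,2]>.034]
    print(r["score"],len(P),P.min(0),P.max(0),cv2.fitLine(P[:,:2].astype(np.float32),cv2.DIST_HUBER,0,.001,.001).ravel(),cv2.minAreaRect(P[:,:2].astype(np.float32)))
E
```

```text
t 2.27 row [0.33, 0.05, -0.01, -0.55, 1.18, -0.04] q [-47.2, 9.9, 127.0, 60.2, 39.6, -18.2] pos [0.4171, -0.0676, 0.1321]
[[0.756, 0.246, 0.606], [0.187, -0.969, 0.16], [0.627, -0.008, -0.779]]
0.9 3134 [ 0.44801179 -0.07043381  0.03401459] [ 0.63375892 -0.01055662  0.05244914] [ 0.96764696  0.252308    0.52279735 -0.04309491] ((0.5417430400848389, -0.03839405998587608), (0.19036714732646942, 0.019551504403352737), 14.525673866271973)
```

View pics/w1.png

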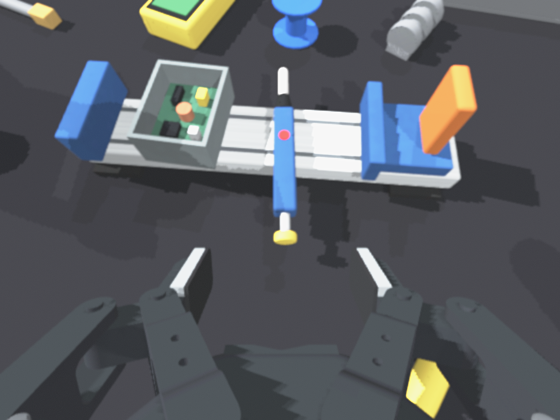

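```bash
python3 - <<'E'
from h import *
z=hz(14.5,50);R=Rot(z,-np.array([-.25,.968,0]))
go([.5058,-.0477,.027],R)
E
```

```text
t 2.37 row [0.43, -0.11, 13.99, 0.15, 1.08, -0.59] q [-47.6, 9.9, 126.8, 60.1, 39.7, -18.2] pos [0.4176, -0.0713, 0.1332]
```

>>> jog_arm(
  targets=[
    [0.4, 0, 3.5, 0, 1, -0.5],
    [0.4, 0, 7, 0, 1, -0.5],
    [0.4, -0.1, 10, 0, 1, -0.5],
    [0.4, -0.1, 12, 0, 1, -0.5],
    [0.4, -0.1, 13.2, 0, 1, -0.5],
    [0.4, -0.1, 14, 0, 1, -0.5],
    [0.4, -0.1, 14, 0, 1, -0.5],
    [0.4, -0.1, 14, 0, 1, -0.5],
  ],
)

```text
time_s: 3.03
position: [0.5056, -0.0489, 0.0266]
tool_rot: [[0.743, 0.245, 0.623], [0.188, -0.97, 0.157], [0.642, 0.0, -0.767]]
ft_force: [0.5, -0.7, -0.8]
grip_width: 0.0682
gripper_force: 0.0
```

```bash
python3 - <<'E'
from h import *
z=hz(14.5,50);R=Rot(z,-np.array([-.25,.968,0]))
go([.5058,-.0477,.027],R);print(env.observe()["ft_force"])
im=env.get_image("wrist")
for r in env.regions_of("wrist","sucker")[:1]:
    P=pts(im,r["pixels"]);P=P[P[:,2]>.034]
    print(r["score"],len(P),P.min(0),P.max(0),cv2.minAreaRect(P[:,:2].astype(np.float32)))
E
```

```text
t 3.03 row [0.06, -0.11, 0.0, 0.23, 0.05, -0.22] q [-33.7, 32.0, 123.4, 98.6, 28.8, -50.1] pos [0.5056, -0.0489, 0.0266]
[ 0.47067098 -0.71941398 -0.75456341]
0.8 10203 [ 0.46442624 -0.06443751  0.03447192] [ 0.63272705 -0.01057877  0.05280741] ((0.5487263202667236, -0.03621132671833038), (0.17403972148895264, 0.02007639780640602), 14.627368927001953)
```

>>> jog_arm(
  targets=[
    [0, 0, 0, 0, 0, 0],
    [0, 0, 0, 0, 0, 0],
    [0, 0, 0, 0, 0, 0],
    [0, 0, 0, 0, 0, 0],
    [0, 0, 0, 0, 0, 0],
    [0, 0, 0, 0, 0, 0],
    [0, 0, 0, 0, 0, 0],
    [0, 0, 0, 0, 0, 0],
  ],
  hand=0,
  newtons=60,
)

```text
time_s: 3.8
position: [0.5052, -0.047, 0.0265]
tool_rot: [[0.743, 0.247, 0.622], [0.189, -0.969, 0.159], [0.642, -0.0, -0.767]]
ft_force: [-4.1, -1.1, 6.2]
grip_width: 0.0194
gripper_force: 59.0
```

```bash
python3 - <<'E'
from h import *
s=env.observe();p=s["position"];print(s["grip_width"],s["gripper_force"])
go(p+[-.0,0,.15])
z=hz(14.5,90.)
R=s["tool_rot"]
# pitch fingers from lean outward to vertical: rotation about tool y
print(Ro.from_matrix(R.T@Rot([0,0,-1],R[:,1])).as_rotvec(degrees=True))
E
```

```text
0.019409714123235 59.012675285339355
t 3.8 row [9.62, -0.0, -11.51, 0.0, 0.0, 0.0] q [-33.5, 31.9, 123.5, 98.7, 28.8, -50.2] pos [0.5052, -0.047, 0.0265]
[-1.61933453e-02 -3.99126687e+01 -5.87992362e-03]
```

>>> jog_arm(
  targets=[
    [1.3, 0, -1.5, 0, 0, 0],
    [2.6, 0, -3.1, 0, 0, 0],
    [3.8, 0, -4.6, 0, 0, 0],
    [5.1, 0, -6.1, 0, 0, 0],
    [6.4, 0, -7.7, 0, 0, 0],
    [7.7, 0, -9.2, 0, 0, 0],
    [9, 0, -10.7, 0, 0, 0],
    [9.6, 0, -11.5, 0, 0, 0],
  ],
)

```text
time_s: 4.47
position: [0.5052, -0.0471, 0.1779]
tool_rot: [[0.743, 0.247, 0.622], [0.191, -0.969, 0.158], [0.642, 0.002, -0.767]]
ft_force: [0.1, 0.5, -0.9]
grip_width: 0.0192
gripper_force: 58.7
```

```bash
cat > kin.py <<'E'
import numpy as np
from scipy.spatial.transform import Rotation as Ro
from scipy.optimize import least_squares
def fk(q,k):
    h,L1,a,L2,b,d4,t,cx=k[:8]
    q=np.asarray(q);e=lambda ax,d:Ro.from_euler(ax,d,degrees=True).as_matrix()
    R=e('z',q[0]);p=np.array([0,0,h])+R@[0,b,0]
    R=R@e('y',q[1]);p=p+R@[0,0,L1]
    R=R@e('y',q[2]);p=p+R@[a,0,L2]
    R=R@e('z',k[8]*q[3]);R=R@e('y',q[4]);p=p+R@[cx,d4,0]
    R=R@e('z',k[9]*q[5]+k[10]);p=p+R@[0,0,t];return p,R
E
python3 - <<'E'
from h import *
from kin import *
D=[([-76.85,21.807,74.334,0.002,83.858,-12.338],[.23667,-.49647,.23133]),
([-69.9,4.9,112.1,38.1,64.9,-13.1],[.3572,-.2164,.2011]),
([-47.2,9.9,127.0,60.2,39.6,-18.2],[.4171,-.0676,.1321]),
([-47.6,9.9,126.8,60.1,39.7,-18.2],[.4176,-.0713,.1332]),
([-33.7,32.0,123.4,98.6,28.8,-50.1],[.5056,-.0489,.0266])]
s=env.observe();D.append((s["q"],s["position"]));print(s["q"].round(1),s["position"])
Rs={0:np.array([[.90268,.43032,0],[.43032,-.90268,0],[0,0,-1.]]),1:np.array([[0.795,0.27,0.543],[0.231,-0.963,0.14],[0.561,0.014,-0.828]]),4:np.array([[0.743,0.245,0.623],[0.188,-0.97,0.157],[0.642,0.0,-0.767]]),5:s["tool_rot"]}
best=None
for s4 in(1,-1):
 for s6 in(1,-1):
  for c in(0,90,180,270):
   e=sum(np.linalg.norm(fk(D[i][0],[0]*8+[s4,s6,c])[1]-R) for i,R in Rs.items())
   if best is None or e<best[0]: best=(e,[s4,s6,c])
print(best)
f=lambda k:np.concatenate([fk(q,np.r_[k,best[1]])[0]-p for q,p in D])
r=least_squares(f,[.2,.4,0,.4,.1,0,.2,0]);print(r.x.round(4),abs(r.fun).max())
np.save("k.npy",np.r_[r.x,best[1]])
E
```

```text
[-33.5  11.1 113.   50.4  38.1   6.1] [ 0.50524681 -0.04705534  0.17794421]
(np.float64(0.0028166376796873796), [1, 1, 90])
[0.1319 0.5361 0.1038 0.3522 0.1166 0.0009 0.2573 0.0009] 0.00028188670866613474
```

```bash
cat >> kin.py <<'E'
K=np.load("k.npy") if __import__("os").path.exists("k.npy") else None
LO=np.array([-178.18,-50.72,12.68,-81.47,9.98,-165.26]);HI=np.array([178.18,133.34,142.11,261.47,163.14,165.26])
def ik(p,R,q0):
    def f(q):
        P,Q=fk(q,K);return np.r_[(P-p)*10,Ro.from_matrix(Q.T@R).as_rotvec()]
    r=least_squares(f,np.clip(q0,LO+.1,HI-.1),bounds=(LO,HI),x_scale=50);return r.x,np.linalg.norm(r.fun)
E
python3 - <<'E'
from h import *
from kin import *
s=env.observe();R0=s["tool_rot"];p0=s["position"];q0=s["q"]
im=env.get_image("side")
d=np.array([.968,.25,0]);tipw=np.array([.5417,-.0384,.04])+.095*d
Rg=np.array([[0.743,0.247,0.622],[0.189,-0.969,0.159],[0.642,0,-0.767]])
n=Rg.T@d;n/=np.linalg.norm(n);tip=Rg.T@(tipw-[.5052,-.047,.0265]);print("n",n,"tip",tip);np.savez("tool.npz",n=n,tip=tip)
cup=np.array([.486,.376,.0])
for phi in range(-180,180,30):
  for lean in (0,15):   # lean: nozzle tilted so tool pitches steeper
    hd=np.radians(phi);H=np.array([np.cos(hd),np.sin(hd),0]);L=np.radians(lean)
    N=np.array([0,0,-1])*np.cos(L)+H*np.sin(L)*1
    y=np.cross([0,0,-1],H);  # candidates
    best=None
    for sg in(1,-1):
      B=np.c_[n,[0,1,0],np.cross(n,[0,1,0])];W=np.c_[N,sg*y,np.cross(N,sg*y)]
      R=W@B.T
      if R[:2,2]@H[:2]>0: Rt=R
    out=[]
    pt=cup+[0,0,.2]-Rt@tip
    q=q0.copy();rv=Ro.from_matrix(R0.T@Rt).as_rotvec();mj=0;me=0
    for a in np.linspace(0,1,25)[1:]:
        q1,e=ik(p0+(pt-p0)*a,R0@Ro.from_rotvec(rv*a).as_matrix(),q);mj=max(mj,abs(q1-q).max());me=max(me,e);q=q1
    pt2=cup+[0,0,.02]-Rt@tip
    q2=q
    for a in np.linspace(0,1,8)[1:]:
        q2,e2=ik(pt+(pt2-pt)*a,Rt,q2)
    print(phi,lean,np.degrees(np.linalg.norm(rv)).round(),"pitch",np.degrees(np.arcsin(-Rt[2,2])).round(),"err",round(me,3),round(e,3),round(e2,3),"maxjump",mj.round(),q.round(),q2.round())
E
```

```text
n [ 0.76668156 -0.00315485  0.64201981] tip [0.11022693 0.00038247 0.07469127]
-180 0 91.0 pitch 40.0 err 0.0 0.0 0.0 maxjump 13.0 [ 21.  47.  26.  33. 151. 133.] [ 21.  52.  45.  20. 130. 117.]
-180 15 106.0 pitch 25.0 err 0.026 0.026 0.0 maxjump 16.0 [ 19.  58.  13.  68. 161. 165.] [ 19.  63.  30.  32. 147. 126.]
-150 0 91.0 pitch 40.0 err 0.0 0.0 0.0 maxjump 12.0 [ 28.  52.  16.  -6. 162.  82.] [ 28.  55.  37.  -3. 138.  86.]
-150 15 106.0 pitch 25.0 err 0.355 0.355 0.0 maxjump 15.0 [ 26.  55.  13.   8. 163.  95.] [ 28.  69.  16.  -6. 161.  83.]
-120 0 99.0 pitch 40.0 err 0.0 0.0 0.0 maxjump 10.0 [ 34.  50.  20. -42. 150.  34.] [ 34.  54.  40. -26. 130.  55.]
-120 15 112.0 pitch 25.0 err 0.205 0.205 0.0 maxjump 12.0 [ 38.  57.  13. -70. 151.  11.] [ 36.  66.  21. -44. 148.  41.]
-90 0 112.0 pitch 40.0 err 0.0 0.0 0.0 maxjump 9.0 [ 40.  43.  35. -48. 128.  18.] [ 40.  49.  51. -39. 112.  36.]
-90 15 122.0 pitch 25.0 err 0.0 0.0 0.0 maxjump 10.0 [ 44.  52.  25. -67. 135.   7.] [ 44.  58.  40. -52. 124.  31.]
-60 0 129.0 pitch 40.0 err 0.0 0.0 0.0 maxjump 8.0 [ 43.  34.  53. -50. 103
[... 1105 characters left out ...]
9.0 pitch 40.0 err 0.196 0.196 0.0 maxjump 14.0 [  6.  18.  83.  59.  76. 165.] [  9.  30.  92.  58.  64. 158.]
90 15 136.0 pitch 25.0 err 0.003 0.003 0.0 maxjump 14.0 [  0.  20.  87.  66.  83. 165.] [  1.  34.  99.  72.  73. 140.]
120 0 111.0 pitch 40.0 err 0.018 0.018 0.0 maxjump 14.0 [ 10.  28.  62.  48. 105. 165.] [ 10.  38.  76.  46.  89. 149.]
120 15 122.0 pitch 25.0 err 0.0 0.0 0.0 maxjump 15.0 [  4.  32.  65.  60. 110. 162.] [  4.  43.  76.  55.  98. 142.]
150 0 98.0 pitch 40.0 err 0.0 0.0 0.0 maxjump 14.0 [ 14.  38.  44.  44. 129. 153.] [ 14.  46.  59.  35. 112. 136.]
150 15 111.0 pitch 25.0 err 0.0 0.0 0.0 maxjump 15.0 [ 10.  45.  39.  59. 137. 160.] [ 10.  53.  52.  45. 124. 139.]
```

```bash
cat >> kin.py <<'E'
def tgt(phi,lean,tipw):
    z=np.load("tool.npz");n,tip=z["n"],z["tip"]
    hd=np.radians(phi);H=np.array([np.cos(hd),np.sin(hd),0]);L=np.radians(lean)
    N=np.array([0,0,-1])*np.cos(L)+H*np.sin(L);y=np.cross([0,0,-1],H)
    for sg in(1,-1):
        B=np.c_[n,[0,1,0],np.cross(n,[0,1,0])];W=np.c_[N,sg*y,np.cross(N,sg*y)]
        U,_,V=np.linalg.svd(W@B.T);R=U@V
        if R[:2,2]@H[:2]>0: return np.array(tipw)-R@tip,R,tip
E
python3 - <<'E'
from h import *
from kin import *
s=env.observe();R0=s["tool_rot"];p0=s["position"]
for phi in(-60,-90):
    p,R,tip=tgt(phi,0,[.486,.376,.15]);rv=Ro.from_matrix(R0.T@R).as_rotvec()
    print(phi,p.round(3));go(p,R)
    for a in np.linspace(0,1,9):
        Q=R0@Ro.from_rotvec(rv*a).as_matrix();P=p0+(p-p0)*a
        print(a,P.round(3),(P+Q@tip).round(3),"toolz",Q[:,2].round(2))
E
```

```text
-60 [0.492 0.364 0.282]
t 4.52 row [13.54, -40.14, -2.3, -9.91, -60.99, -113.59] q [-33.5, 11.0, 112.9, 50.4, 38.1, 6.1] pos [0.5056, -0.0472, 0.1789]
0.0 [ 0.506 -0.047  0.179] [ 0.634 -0.015  0.193] toolz [ 0.62  0.16 -0.77]
0.125 [0.504 0.004 0.192] [0.625 0.059 0.186] toolz [ 0.53  0.09 -0.84]
0.25 [0.502 0.056 0.205] [0.61  0.128 0.176] toolz [ 0.45  0.   -0.89]
0.375 [0.501 0.107 0.218] [0.592 0.188 0.164] toolz [ 0.38 -0.11 -0.92]
0.5 [0.499 0.158 0.231] [0.57  0.24  0.154] toolz [ 0.33 -0.23 -0.91]
0.625 [0.497 0.21  0.244] [0.547 0.285 0.145] toolz [ 0.31 -0.36 -0.88]
0.75 [0.496 0.261 0.257] [0.524 0.321 0.141] toolz [ 0.31 -0.48 -0.82]
0.875 [0.494 0.313 0.27 ] [0.503 0.351 0.142] toolz [ 0.33 -0.59 -0.74]
1.0 [0.492 0.364 0.282] [0.486 0.376 0.15 ] toolz [ 0.38 -0.66 -0.64]
-90 [0.485 0.362 0.282]
t 4.52 row [13.0, -40.17, -2.75, -7.18, -75.38, -82.56] q [-33.5, 11.0, 112.9, 50.4, 38.1, 6.1] pos [0.5056, -0.0472, 0.1789]
0.0 [ 0.506 -0.047  0.179] [ 0.634 -0.015  0.193] toolz [ 0.62  0.16 -0.77]
0.125 [0.503 0.004 0.192] [0.627 0.053 0.183] toolz [ 0.5   0.09 -0.86]
0.25 [0.501 0.055 0.205] [0.614 0.116 0.171] toolz [ 0.38  0.   -0.92]
0.375 [0.498 0.106 0.218] [0.598 0.173 0.16 ] toolz [ 0.27 -0.11 -0.96]
0.5 [0.495 0.158 0.231] [0.578 0.225 0.15 ] toolz [ 0.17 -0.24 -0.96]
0.625 [0.493 0.209 0.244] [0.555 0.27  0.143] toolz [ 0.09 -0.38 -0.92]
0.75 [0.49  0.26  0.257] [0.532 0.31  0.14 ] toolz [ 0.03 -0.52 -0.85]
0.875 [0.488 0.311 0.27 ] [0.508 0.345 0.142] toolz [ 0.   -0.65 -0.76]
1.0 [0.485 0.362 0.282] [0.486 0.376 0.15 ] toolz [ 0.   -0.77 -0.64]
```

>>> jog_arm(
  targets=[
    [0.7, -2, -0.1, -0.5, -3, -5.7],
    [1.4, -4, -0.2, -1, -6.1, -11.4],
    [2, -6, -0.3, -1.5, -9.1, -17],
    [2.7, -8, -0.5, -2, -12.2, -22.7],
    [3.4, -10, -0.6, -2.5, -15.2, -28.4],
    [4.1, -12, -0.7, -3, -18.3, -34],
    [4.7, -14, -0.8, -3.5, -21.3, -39.8],
    [5.4, -16, -0.9, -4, -24.4, -45.4],
  ],
)

```text
time_s: 5.18
position: [0.4995, 0.118, 0.217]
tool_rot: [[0.539, 0.76, 0.363], [0.838, -0.529, -0.134], [0.09, 0.376, -0.922]]
ft_force: [0.3, -0.1, -1.1]
grip_width: 0.0188
gripper_force: 58.7
```

```bash
python3 - <<'E'
from h import *
from kin import *
p,R,tip=tgt(-60,0,[.486,.376,.15]);go(p,R)
E
```

```text
t 5.18 row [20.81, -11.12, -9.6, -6.19, -36.56, -67.83] q [4.9, 12.0, 94.9, -11.9, 52.8, 44.1] pos [0.4995, 0.118, 0.217]
```

>>> jog_arm(
  targets=[
    [1.9, -1, -0.9, -0.6, -3.3, -6.2],
    [3.8, -2, -1.7, -1.1, -6.6, -12.3],
    [5.7, -3, -2.6, -1.7, -10, -18.5],
    [7.6, -4, -3.5, -2.2, -13.3, -24.7],
    [9.4, -5, -4.4, -2.8, -16.6, -30.8],
    [11.3, -6.1, -5.2, -3.4, -20, -37],
    [13.2, -7.1, -6.1, -3.9, -23.3, -43.2],
    [15.1, -8.1, -7, -4.5, -26.6, -49.3],
  ],
)

```text
time_s: 5.85
position: [0.4945, 0.297, 0.2648]
tool_rot: [[-0.088, 0.943, 0.32], [0.788, 0.263, -0.557], [-0.609, 0.203, -0.766]]
ft_force: [0.8, -1.1, -0.9]
grip_width: 0.0189
gripper_force: 58.7
```

```bash
python3 - <<'E'
from h import *
from kin import *
p,R,tip=tgt(-60,0,[.486,.376,.15]);go(p,R)
E
```

```text
t 5.85 row [4.23, 1.9, -5.16, -1.77, -9.98, -18.39] q [35.7, 28.3, 68.1, -39.7, 88.8, 26.9] pos [0.4945, 0.297, 0.2648]
```

>>> jog_arm(
  targets=[
    [1.4, 0.6, -1.7, -0.6, -3.3, -6.2],
    [2.8, 1.3, -3.4, -1.2, -6.7, -12.4],
    [4.2, 1.9, -5.2, -1.8, -10, -18.4],
    [4.2, 1.9, -5.2, -1.8, -10, -18.4],
    [4.2, 1.9, -5.2, -1.8, -10, -18.4],
  ],
)

```text
time_s: 6.27
position: [0.4923, 0.3638, 0.2821]
tool_rot: [[-0.318, 0.867, 0.384], [0.56, 0.499, -0.662], [-0.765, 0.005, -0.643]]
ft_force: [0.1, -0.8, -0.6]
grip_width: 0.0194
gripper_force: 58.9
```

```bash
python3 - <<'E'
from h import *
from kin import *
p,R,tip=tgt(-60,0,[.486,.376,.15]);go(p,R)
S=[]
for c in["scene","side"]:
    im=env.get_image(c)
    A=pts(im,im["depth"]>-1)
    Q=A[(A[:,0]>.42)&(A[:,0]<.56)&(A[:,1]>.31)&(A[:,1]<.44)]
    P=Q[(Q[:,2]>.085)&(Q[:,2]<.105)]
    f=lambda p:np.hypot(P[:,0]-p[0],P[:,1]-p[1])-.025
    print(c,"cup",least_squares(f,[.486,.375],loss="soft_l1",f_scale=.002).x,len(P))
    for z0,z1 in((.14,.165),(.165,.195),(.2,.215),(.215,.23),(.23,.245),(.245,.26)):
        P=Q[(Q[:,2]>z0)&(Q[:,2]<z1)]
        if len(P): print(z0,len(P),np.median(P,0).round(4),P.min(0).round(3),P.max(0).round(3))
    v,u=(213,375) if c=="scene" else (240,220)
    S.append(cv2.resize(im["frame"][150:300,350:500] if c=="scene" else im["frame"][230:380,220:370],(400,400))[:,:,::-1])
cv2.imwrite("pics/c2.png",np.hstack(S))
E
```

```text
t 6.27 row [-0.01, 0.01, -0.04, 0.04, -0.11, -0.2] q [43.4, 35.0, 58.1, -48.8, 98.1, 11.4] pos [0.4923, 0.3638, 0.2821]
scene cup [0.48797204 0.37405501] 223
0.14 26 [0.4918 0.371  0.1579] [0.489 0.367 0.149] [0.494 0.377 0.165]
0.165 49 [0.4923 0.3714 0.1795] [0.487 0.366 0.165] [0.496 0.378 0.195]
0.2 51 [0.4948 0.3696 0.2093] [0.485 0.361 0.2  ] [0.5   0.384 0.215]
0.215 75 [0.4955 0.3688 0.2228] [0.485 0.361 0.215] [0.501 0.384 0.23 ]
0.23 78 [0.4954 0.3684 0.2374] [0.485 0.36  0.23 ] [0.501 0.385 0.245]
0.245 78 [0.4952 0.3694 0.2531] [0.484 0.361 0.245] [0.502 0.385 0.26 ]
side cup [0.48362097 0.37882515] 169
0.14 13 [0.4855 0.3781 0.1585] [0.481 0.375 0.146] [0.491 0.381 0.164]
0.165 24 [0.4858 0.3786 0.1781] [0.479 0.374 0.165] [0.491 0.382 0.195]
0.2 20 [0.4831 0.3824 0.2099] [0.475 0.377 0.2  ] [0.494 0.387 0.215]
0.215 19 [0.4868 0.3848 0.2203] [0.48  0.378 0.215] [0.497 0.388 0.227]
0.23 3 [0.4917 0.3844 0.2315] [0.489 0.372 0.231] [0.498 0.386 0.24 ]
0.245 2 [0.4952 0.3778 0.2522] [0.495 0.377 0.251] [0.495 0.378 0.254]
```

View pics/c2.png

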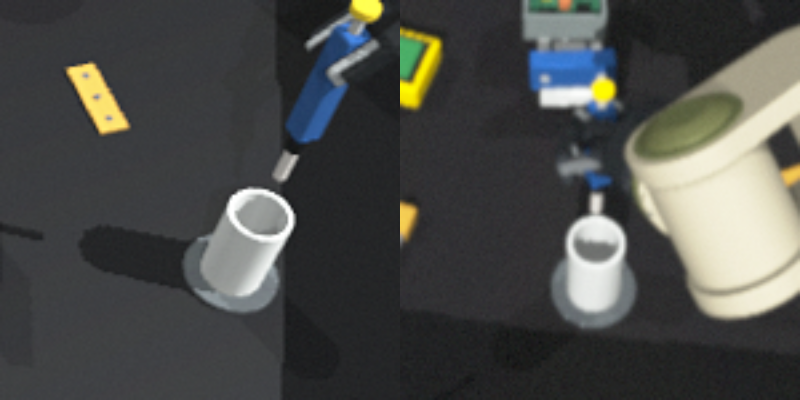

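>>> jog_arm(
  targets=[
    [0.5, 0, 0.2, 0, 0, 0],
    [2.5, 0, 1.8, 0, 0, 0],
    [4.5, 0, 3.4, 0, 0, 0],
    [6.5, 0, 5.1, 0, 0, 0],
    [8.3, 0, 6.6, 0, 0, 0],
    [9.7, 0, 7.7, 0, 0, 0],
    [10.5, 0, 8.4, 0, 0, 0],
    [10.9, 0, 8.7, 0, 0, 0],
  ],
)

```text
time_s: 7.03
position: [0.4922, 0.365, 0.1436]
tool_rot: [[-0.314, 0.869, 0.383], [0.561, 0.495, -0.663], [-0.766, 0.007, -0.643]]
ft_force: [0.2, 0.6, -1.4]
grip_width: 0.0192
gripper_force: 58.9
```

>>> jog_arm(
  targets=[
    [0, 0, 0, 0, 0, 0],
    [0, 0, 0, 0, 0, 0],
  ],
)

```text
time_s: 7.2
position: [0.4926, 0.3659, 0.146]
tool_rot: [[-0.312, 0.868, 0.385], [0.563, 0.496, -0.662], [-0.766, 0.01, -0.643]]
ft_force: [0.5, -0.6, -0.4]
grip_width: 0.0191
gripper_force: 58.9
```

```bash
python3 - <<'E'
from h import *
from kin import *
s=env.observe();tip=np.load("tool.npz")["tip"];n=np.load("tool.npz")["n"]
print("tip",s["position"]+s["tool_rot"]@tip,"n",s["tool_rot"]@n,s["ft_force"],s["gripper_force"],s["grip_width"])
S=[]
for c in["scene","side"]:
    im=env.get_image(c)
    S.append(cv2.resize(im["frame"][170:300,370:500] if c=="scene" else im["frame"][260:390,220:350],(400,400))[:,:,::-1])
cv2.imwrite("pics/c3.png",np.hstack(S))
E
```

```text
tip [0.48726404 0.37871261 0.01355431] n [ 0.00527835  0.00496295 -0.99997375] [ 0.47361933 -0.60762106 -0.39423644] 58.88359844684601 0.019057858871017876
```

View pics/c3.png

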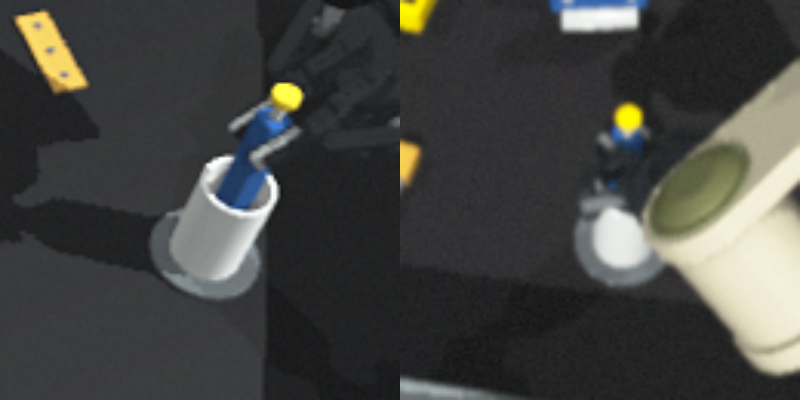

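>>> jog_arm(
  targets=[
    [0.2, 0, 0.15, 0, 0, 0],
    [0.4, 0, 0.3, 0, 0, 0],
    [0.4, 0, 0.3, 0, 0, 0],
    [0.4, 0, 0.3, 0, 0, 0],
  ],
)

```text
time_s: 7.63
position: [0.4921, 0.3663, 0.14]
tool_rot: [[-0.313, 0.868, 0.385], [0.562, 0.496, -0.662], [-0.766, 0.009, -0.643]]
ft_force: [-0.8, -0.4, -0.4]
grip_width: 0.019
gripper_force: 58.9
```

>>> jog_arm(
  targets=[
    [0, 0, 0, 0, 0, 0],
    [0, 0, 0, 0, 0, 0],
    [0, 0, 0, 0, 0, 0],
    [0, 0, 0, 0, 0, 0],
    [0, 0, 0, 0, 0, 0],
    [0, 0, 0, 0, 0, 0],
  ],
  hand=0.8,
)

```text
time_s: 8.13
position: [0.4921, 0.3663, 0.1401]
tool_rot: [[-0.313, 0.868, 0.385], [0.562, 0.496, -0.662], [-0.766, 0.009, -0.643]]
ft_force: [0.7, 0.6, 0.3]
grip_width: 0.068
gripper_force: 0.0
```

```bash
python3 - <<'E'
from h import *
S=[]
s=env.observe();print(s["tool_rot"].round(3).tolist(),s["q"].round(1))
for c in["scene","wrist"]:
    im=env.get_image(c)
    S.append(cv2.resize(im["frame"][150:300,350:500] if c=="scene" else im["frame"],(400,400) if c=="scene" else (400,300))[:,:,::-1])
S[1]=cv2.copyMakeBorder(S[1],0,100,0,0,cv2.BORDER_CONSTANT)
cv2.imwrite("pics/c4.png",np.hstack(S))
E
```

```text
[[-0.313, 0.868, 0.385], [0.562, 0.496, -0.662], [-0.766, 0.009, -0.643]] [ 43.6  42.5  68.2 -48.3  86.5  24.9]
```

View pics/c4.png

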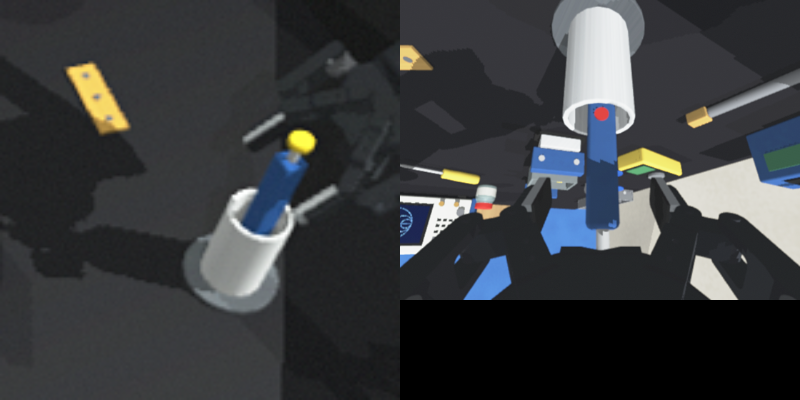

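>>> jog_arm(
  targets=[
    [0, 0, -0.7, 0, 0, 0],
    [0, 0, -1.5, 0, 0, 0],
    [0, 0, -2.5, 0, 0, 0],
    [0, 0, -4, 0, 0, 0],
    [0, 0, -6, 0, 0, 0],
    [0, 0, -9, 0, 0, 0],
    [0, 0, -12, 0, 0, 0],
    [0, 0, -14, 0, 0, 0],
  ],
)

```text
time_s: 8.9
position: [0.4367, 0.4612, 0.2327]
tool_rot: [[-0.313, 0.868, 0.387], [0.563, 0.497, -0.66], [-0.765, 0.011, -0.644]]
ft_force: [0.2, -0.3, 0.7]
grip_width: 0.0684
gripper_force: 0.0
```

```bash
python3 - <<'E'
from h import *
from kin import *
s=env.observe();print(s["position"],s["ft_force"],s["grip_width"])
for c in["scene","wrist"]:
    im=env.get_image(c);r=env.regions_of(c,"sucker")
    if r:
        P=pts(im,r[0]["pixels"]);P=P[(abs(P[:,0]-.487)<.1)&(abs(P[:,1]-.377)<.1)&(P[:,2]>.09)];l=cv2.fitLine(P.astype(np.float32),cv2.DIST_HUBER,0,.001,.001).ravel()
        print(c,r[0]["score"],len(P),P.min(0).round(3),P.max(0).round(3),l.round(3),np.degrees(np.arccos(abs(l[2]))))
# clamp fin
im=env.get_image("scene");hsv=cv2.cvtColor(im["frame"],cv2.COLOR_RGB2HSV)
cv2.imwrite("pics/c5.png",im["frame"][:,:,::-1])
E
```

```text
[0.43670686 0.46120073 0.23273273] [ 0.1842528  -0.33050235  0.70446939] 0.06835140520094879
scene 0.76 426 [0.479 0.364 0.09 ] [0.502 0.389 0.198] [-0.064  0.027  0.998  0.493  0.375  0.148] 3.980494
wrist 0.58 2164 [0.473 0.37  0.09 ] [0.496 0.4   0.197] [ 0.03  -0.049  0.998  0.482  0.387  0.146] 3.2840202
```

View pics/c5.png

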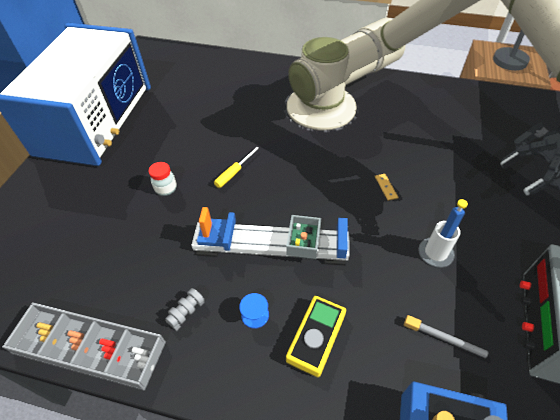

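```bash
cat > plan.py <<'E'
from h import *
from kin import *
yh=np.array([-np.sin(np.radians(9.1)),np.cos(np.radians(9.1)),0])
if __name__=="__main__":
  s=env.observe();
  for sg in(1,-1):
    R=Rot([0,0,-1],sg*yh);p,Q,q=s["position"],s["tool_rot"],s["q"]
    for wp in([.43,.38,.36],[.55,-.08,.30],[.5855,-.167,.15],[.5855,-.167,.08],list(np.array([.5855,-.167,.08])+.18*yh)):
        rv=Ro.from_matrix(Q.T@R).as_rotvec() if wp[0]!=.43 else Ro.from_matrix(Q.T@R).as_rotvec()*.35
        me=mj=0
        for a in np.linspace(0,1,13)[1:]:
            q1,e=ik(p+(np.array(wp)-p)*a,Q@Ro.from_rotvec(rv*a).as_matrix(),q);me=max(me,e);mj=max(mj,abs(q1-q).max());q=q1
        p=np.array(wp);Q=Q@Ro.from_rotvec(rv).as_matrix();print(sg,wp,np.degrees(np.linalg.norm(rv)).round(),round(me,3),mj.round(),q.round())
  R=Rot([0,0,-1],yh);go([.43,.38,.36],s["tool_rot"]@Ro.from_rotvec(.35*Ro.from_matrix(s["tool_rot"].T@R).as_rotvec()).as_matrix())
  R=Rot([0,0,-1],-yh);go([.43,.38,.36],s["tool_rot"]@Ro.from_rotvec(.35*Ro.from_matrix(s["tool_rot"].T@R).as_rotvec()).as_matrix())
E
python3 plan.py
```

```text
1 [0.43, 0.38, 0.36] 29.0 0.0 3.0 [ 44.  23.  58. -34.  98. -17.]
1 [0.55, -0.08, 0.3] 54.0 0.0 10.0 [ -20.   20.   66.    0.   94. -120.]
1 [0.5855, -0.167, 0.15] 0.0 0.0 2.0 [ -27.   31.   72.   -0.   77. -126.]
1 [0.5855, -0.167, 0.08] 0.0 0.0 1.0 [ -27.   36.   77.   -0.   68. -126.]
1 [np.float64(0.557031547894193), np.float64(0.010734485215164041), np.float64(0.08)] 0.0 0.0 1.0 [ -11.   31.   86.    0.   63. -110.]
-1 [0.43, 0.38, 0.36] 41.0 0.0 2.0 [ 42.  33.  43. -35. 120.  41.]
-1 [0.55, -0.08, 0.3] 77.0 0.0 6.0 [-20.  20.  66.   0.  94.  60.]
-1 [0.5855, -0.167, 0.15] 0.0 0.0 2.0 [-27.  31.  72.  -0.  77.  54.]
-1 [0.5855, -0.167, 0.08] 0.0 0.0 1.0 [-27.  36.  77.  -0.  68.  54.]
-1 [np.float64(0.557031547894193), np.float64(0.010734485215164041), np.float64(0.08)] 0.0 0.0 1.0 [-11.  31.  86.   0.  63.  70.]
t 9.15 row [-14.15, -4.51, -3.49, -10.43, 15.35, -22.7] q [52.2, 42.6, 51.9, -46.9, 103.7, 18.7] pos [0.4381, 0.4586, 0.2295]
t 9.15 row [-14.15, -4.51, -3.49, 16.82, 11.44, 35.84] q [52.2, 42.6, 51.9, -46.9, 103.7, 18.7] pos [0.4381, 0.4586, 0.2295]
```

>>> jog_arm(
  targets=[
    [-3.5, -0.5, -1.5, -2.5, 3.8, -5.6],
    [-7, -1.5, -2.5, -5, 7.6, -11.3],
    [-10.5, -3, -3, -7.8, 11.5, -17],
    [-14.1, -4.5, -3.5, -10.4, 15.3, -22.7],
    [-14.1, -4.5, -3.5, -10.4, 15.3, -22.7],
    [-14.1, -4.5, -3.5, -10.4, 15.3, -22.7],
  ],
)

```text
time_s: 9.65
position: [0.4302, 0.3783, 0.3629]
tool_rot: [[-0.71, 0.592, 0.381], [0.449, 0.798, -0.403], [-0.543, -0.115, -0.832]]
ft_force: [0.8, 0.7, -0.7]
grip_width: 0.0681
gripper_force: 0.0
```

```bash
python3 - <<'E'
from plan import *
go([.55,-.08,.30],Rot([0,0,-1],yh))
E
```

```text
t 9.65 row [-25.67, -28.74, 28.26, -19.19, 28.68, -42.44] q [43.9, 23.1, 57.9, -34.0, 97.7, -16.6] pos [0.4302, 0.3783, 0.3629]
```

>>> jog_arm(
  targets=[
    [-2.1, -2.4, 2.4, -1.6, 2.4, -3.5],
    [-4.3, -4.8, 4.7, -3.2, 4.8, -7],
    [-6.4, -7.2, 7, -4.8, 7.2, -10.6],
    [-8.6, -9.6, 9.4, -6.4, 9.6, -14.1],
    [-10.7, -12, 11.8, -8, 12, -17.7],
    [-12.8, -14.4, 14.1, -9.6, 14.3, -21.2],
    [-15, -16.8, 16.5, -11.2, 16.7, -24.8],
    [-17.1, -19.2, 18.8, -12.8, 19.1, -28.3],
  ],
)

```text
time_s: 10.32
position: [0.5098, 0.073, 0.3171]
tool_rot: [[-0.983, 0.091, 0.161], [0.074, 0.992, -0.106], [-0.17, -0.092, -0.981]]
ft_force: [0.7, 0.9, -0.2]
grip_width: 0.0683
gripper_force: 0.0
```

```bash
python3 - <<'E'
from plan import *
go([.58,-.155,.22],Rot([0,0,-1],yh))
E
```

```text
t 10.32 row [-6.95, -21.08, 13.07, -6.46, 9.09, -13.84] q [-2.1, 11.7, 75.6, -5.8, 83.2, -87.1] pos [0.5098, 0.073, 0.3171]
```

>>> jog_arm(
  targets=[
    [-1, -3, 1.9, -0.9, 1.3, -2],
    [-2, -6, 3.7, -1.8, 2.6, -4],
    [-3, -9, 5.6, -2.8, 3.9, -6],
    [-4, -12, 7.5, -3.7, 5.2, -7.9],
    [-5, -15, 9.3, -4.6, 6.5, -9.9],
    [-6, -18, 11.2, -5.5, 7.8, -11.9],
    [-7, -21, 13, -6.5, 9.1, -13.8],
    [-7, -21, 13, -6.5, 9.1, -13.8],
  ],
)

```text
time_s: 10.98
position: [0.5807, -0.1578, 0.217]
tool_rot: [[-0.989, -0.151, -0.005], [-0.151, 0.989, 0.003], [0.005, 0.003, -1.0]]
ft_force: [-0.6, 0.4, -0.7]
grip_width: 0.0681
gripper_force: 0.0
```

>>> jog_arm(
  targets=[
    [0, 0, 0, 0, 0, 0],
    [0, 0, 0, 0, 0, 0],
  ],
)

```text
time_s: 11.15
position: [0.5804, -0.152, 0.2222]
tool_rot: [[-0.988, -0.155, 0.002], [-0.155, 0.988, 0.001], [-0.002, 0.0, -1.0]]
ft_force: [-0.4, 0.8, 0.5]
grip_width: 0.0683
gripper_force: 0.0
```

```bash
python3 - <<'E'
from plan import *
im=env.get_image("wrist");hsv=cv2.cvtColor(im["frame"],cv2.COLOR_RGB2HSV)
A=pts(im,im["depth"]>-1);ok=im["depth"]>0;H=hsv[ok]
C=(A[:,0]>.4)&(A[:,0]<.7)&(A[:,1]<-.08)&(A[:,1]>-.3)
P=A[C&(A[:,2]>.104)&(A[:,2]<.118)&(H[:,0]<18)&(H[:,1]>120)]
if len(P): print("fin",len(P),P.min(0).round(4),P.max(0).round(4),cv2.minAreaRect(P[:,:2].astype(np.float32)))
P=A[(A[:,0]>.4)&(A[:,0]<.7)&(A[:,1]>.1)&(A[:,2]>.064)&(A[:,2]<.078)]
if len(P): print("back",len(P),P.min(0).round(4),P.max(0).round(4),cv2.minAreaRect(P[:,:2].astype(np.float32)))
P=A[(A[:,0]>.4)&(A[:,0]<.7)&(A[:,1]>-.16)&(A[:,1]<-.08)&(A[:,2]>.06)&(A[:,2]<.07)]
if len(P): print("mjaw",len(P),P.min(0).round(4),P.max(0).round(4),cv2.minAreaRect(P[:,:2].astype(np.float32)))
cv2.imwrite("pics/w6.png",im["frame"][:,:,::-1])
go([.5855,-.167,.08],Rot([0,0,-1],yh))
E
```

```text
fin 150 [ 0.5602 -0.177   0.104 ] [ 0.6037 -0.158   0.1111] ((0.5818603038787842, -0.16757477819919586), (0.04302752763032913, 0.013482202775776386), 9.02676773071289)
back 3 [0.5818 0.1    0.0684] [0.5898 0.1016 0.0697] ((0.5858967304229736, 0.10050465911626816), (0.008156748488545418, 0.0006712863105349243), 11.241514205932617)
mjaw 1197 [ 0.5291 -0.1599  0.0602] [ 0.6185 -0.1023  0.0696] ((0.576957106590271, -0.13478341698646545), (0.08883089572191238, 0.053078874945640564), 9.405298233032227)
t 11.2 row [-0.2, -1.6, 14.31, -0.04, 0.21, -0.14] q [-26.0, 27.1, 67.0, 0.1, 85.7, -124.9] pos [0.5805, -0.1515, 0.2231]
```

View pics/w6.png

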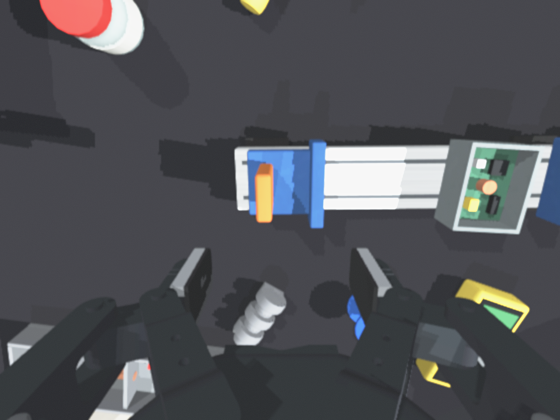

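>>> jog_arm(
  targets=[
    [0.1, -1.6, 2, 0, 0.2, 0],
    [0.1, -1.6, 5, 0, 0.2, 0],
    [0.1, -1.6, 8, 0, 0.2, 0],
    [0.1, -1.6, 11, 0, 0.2, 0],
    [0.1, -1.6, 13, 0, 0.2, 0],
    [0.1, -1.6, 14.1, 0, 0.2, 0],
    [0.1, -1.6, 14.3, 0, 0.2, 0],
    [0.1, -1.6, 14.3, 0, 0.2, 0],
  ],
)

```text
time_s: 11.87
position: [0.5833, -0.1679, 0.0814]
tool_rot: [[-0.988, -0.156, 0.002], [-0.156, 0.988, -0.002], [-0.002, -0.002, -1.0]]
ft_force: [0.5, -0.2, -0.2]
grip_width: 0.0682
gripper_force: 0.0
```

>>> jog_arm(
  targets=[
    [0, 0, 0, 0, 0, 0],
    [0, 0, 0, 0, 0, 0],
    [0, 0, 0, 0, 0, 0],
    [0, 0, 0, 0, 0, 0],
    [0, 0, 0, 0, 0, 0],
    [0, 0, 0, 0, 0, 0],
    [0, 0, 0, 0, 0, 0],
    [0, 0, 0, 0, 0, 0],
  ],
  hand=0,
  newtons=40,
)

```text
time_s: 12.53
position: [0.5833, -0.1685, 0.0816]
tool_rot: [[-0.988, -0.156, 0.003], [-0.156, 0.988, -0.002], [-0.002, -0.002, -1.0]]
ft_force: [-1.5, 0.6, 6.6]
grip_width: 0.0132
gripper_force: 41.1
```

```bash
python3 - <<'E'
from plan import *
s=env.observe();print(s["ft_force"],s["grip_width"],s["tool_rot"].T@yh);go(s["position"]+.15*yh,Rot([0,0,-1],yh))
E
```

```text
[-1.52605051  0.58137417  6.56130263] 0.013217982492184656 [ 0.00208701  0.99999541 -0.00219742]
t 12.53 row [0.03, 15.0, -0.03, -0.13, 0.14, -0.12] q [-27.3, 35.3, 77.2, -0.0, 67.3, -126.2] pos [0.5833, -0.1685, 0.0816]
```

>>> jog_arm(
  targets=[
    [0, 1, 0, 0, 0, 0],
    [0, 2.5, 0, 0, 0, 0],
    [0, 4, 0, 0, 0, 0],
    [0, 5.5, 0, 0, 0, 0],
    [0, 7, 0, 0, 0, 0],
    [0, 8.5, 0, 0, 0, 0],
    [0, 10, 0, 0, 0, 0],
    [0, 11, 0, 0, 0, 0],
  ],
)

```text
time_s: 13.2
position: [0.5655, -0.0597, 0.0816]
tool_rot: [[-0.988, -0.156, 0.002], [-0.156, 0.988, -0.003], [-0.001, -0.003, -1.0]]
ft_force: [-5.7, -5.4, 8.8]
grip_width: 0.0132
gripper_force: 41.5
```

>>> jog_arm(
  targets=[
    [0, 0.5, 0, 0, 0, 0],
    [0, 1, 0, 0, 0, 0],
    [0, 1.4, 0, 0, 0, 0],
    [0, 1.7, 0, 0, 0, 0],
    [0, 1.9, 0, 0, 0, 0],
    [0, 2, 0, 0, 0, 0],
    [0, 2, 0, 0, 0, 0],
    [0, 2, 0, 0, 0, 0],
  ],
)

```text
time_s: 13.87
position: [0.5623, -0.0405, 0.0815]
tool_rot: [[-0.988, -0.156, 0.001], [-0.156, 0.988, -0.002], [-0.001, -0.003, -1.0]]
ft_force: [-5.4, -2.4, 9.4]
grip_width: 0.0135
gripper_force: 41.8
```

```bash
python3 - <<'E'
from plan import *
s=env.observe();print(s["ft_force"],s["ft_force"]@yh,s["grip_width"],(s["position"]-[.5833,-.1685,.0816])@yh)
for c in("scene","side"):
    im=env.get_image(c);A=pts(im,im["depth"]>-1)
    C=(A[:,0]>.46)&(A[:,0]<.64)&(A[:,2]>.058)&(A[:,2]<.076)&(A[:,1]>-.05)&(A[:,1]<.2)
    Y=A[C]@yh;h,e=np.histogram(Y,np.arange(-.06,.1,.004));print(c,dict(zip((e[:-1]*1000).round().astype(int).tolist(),h.tolist())))
    if c=="side":
        cv2.imwrite("pics/s7.png",cv2.resize(im["frame"][170:290,220:380],(640,480))[:,:,::-1])
E
```

```text
[-5.39387904 -2.37279521  9.4001904 ] -1.4898452645214606 0.013539996919249968 0.12966542833807299
scene {-60: 28, -56: 13, -52: 15, -48: 29, -44: 25, -40: 21, -36: 17, -32: 26, -28: 26, -24: 16, -20: 13, -16: 20, -12: 17, -8: 15, -4: 17, 0: 41, 4: 23, 8: 0, 12: 0, 16: 0, 20: 0, 24: 0, 28: 0, 32: 0, 36: 0, 40: 0, 44: 0, 48: 65, 52: 58, 56: 45, 60: 69, 64: 66, 68: 37, 72: 0, 76: 0, 80: 0, 84: 0, 88: 0, 92: 0}
side {-60: 48, -56: 29, -52: 3, -48: 5, -44: 5, -40: 9, -36: 1, -32: 4, -28: 5, -24: 8, -20: 4, -16: 2, -12: 7, -8: 5, -4: 1, 0: 14, 4: 52, 8: 44, 12: 10, 16: 0, 20: 0, 24: 0, 28: 0, 32: 0, 36: 0, 40: 0, 44: 0, 48: 2, 52: 19, 56: 35, 60: 32, 64: 45, 68: 36, 72: 79, 76: 26, 80: 0, 84: 0, 88: 0, 92: 0}
```

View pics/s7.png

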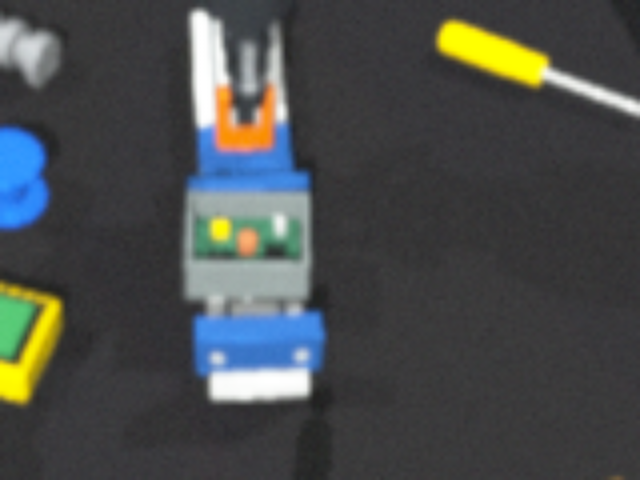

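>>> jog_arm(
  targets=[
    [0, 0.4, 0, 0, 0, 0],
    [0, 0.8, 0, 0, 0, 0],
    [0, 1.2, 0, 0, 0, 0],
    [0, 1.6, 0, 0, 0, 0],
    [0, 2, 0, 0, 0, 0],
    [0, 2.4, 0, 0, 0, 0],
    [0, 2.7, 0, 0, 0, 0],
    [0, 3, 0, 0, 0, 0],
  ],
)

```text
time_s: 14.63
position: [0.5576, -0.0114, 0.0815]
tool_rot: [[-0.988, -0.156, 0.001], [-0.156, 0.988, -0.004], [-0.001, -0.004, -1.0]]
ft_force: [-7.8, -6.8, 10.6]
grip_width: 0.0133
gripper_force: 41.9
```

>>> jog_arm(
  targets=[
    [0, 0.05, 0, 0, 0, 0],
    [0, 0.1, 0, 0, 0, 0],
    [0, 0.15, 0, 0, 0, 0],
    [0, 0.2, 0, 0, 0, 0],
    [0, 0.25, 0, 0, 0, 0],
    [0, 0.3, 0, 0, 0, 0],
  ],
)

```text
time_s: 15.13
position: [0.5571, -0.0086, 0.0815]
tool_rot: [[-0.988, -0.156, 0.001], [-0.156, 0.988, -0.003], [-0.0, -0.004, -1.0]]
ft_force: [-7.5, -6.0, 10.8]
grip_width: 0.0134
gripper_force: 41.9
```

```bash
cat > f.py <<'E'
from plan import *
s=env.observe();print(s["time_s"],s["ft_force"].round(2),"along",(s["ft_force"]@yh).round(2),s["grip_width"].round(4),"travel",(s["position"]-[.5833,-.1685,.0816])@yh)
E
python3 f.py; python3 - <<'E'
from plan import *
for c in("scene","side"):
    im=env.get_image(c);A=pts(im,im["depth"]>-1)
    C=(A[:,0]>.46)&(A[:,0]<.64)&(A[:,2]>.058)&(A[:,2]<.076)&(A[:,1]>-.05)&(A[:,1]<.2)
    Y=A[C]@yh;h,e=np.histogram(Y,np.arange(.02,.1,.002));print(c,dict(zip((e[:-1]*1000).round().astype(int).tolist(),h.tolist())))
E
```

```text
scene {20: 10, 22: 9, 24: 16, 26: 33, 28: 28, 30: 0, 32: 0, 34: 0, 36: 0, 38: 0, 40: 0, 42: 0, 44: 0, 46: 0, 48: 30, 50: 33, 52: 34, 54: 29, 56: 9, 58: 32, 60: 34, 62: 34, 64: 33, 66: 35, 68: 32, 70: 3, 72: 0, 74: 0, 76: 0, 78: 0, 80: 0, 82: 0, 84: 0, 86: 0, 88: 0, 90: 0, 92: 0, 94: 0, 96: 0}
side {20: 3, 22: 0, 24: 1, 26: 5, 28: 17, 30: 25, 32: 38, 34: 22, 36: 3, 38: 1, 40: 0, 42: 0, 44: 0, 46: 0, 48: 1, 50: 0, 52: 7, 54: 11, 56: 22, 58: 18, 60: 20, 62: 14, 64: 15, 66: 19, 68: 21, 70: 22, 72: 33, 74: 38, 76: 26, 78: 6, 80: 0, 82: 1, 84: 0, 86: 0, 88: 0, 90: 0, 92: 0, 94: 0, 96: 0}Traceback (most recent call last):
  File "f.py", line 2, in <module>
    s=env.observe();print(s["time_s"],s["ft_force"].round(2),"along",(s["ft_force"]@yh).round(2),s["grip_width"].round(4),"travel",(s["position"]-[.5833,-.1685,.0816])@yh)
                                                                                                 ^^^^^^^^^^^^^^^^^^^^^
AttributeError: 'float' object has no attribute 'round'
```

>>> jog_arm(
  targets=[
    [0.02, 0.2, 0, 0, 0, 0],
    [0.04, 0.4, 0, 0, 0, 0],
    [0.05, 0.6, 0, 0, 0, 0],
    [0.05, 0.8, 0, 0, 0, 0],
    [0.05, 0.95, 0, 0, 0, 0],
    [0.05, 1.1, 0, 0, 0, 0],
    [0.05, 1.2, 0, 0, 0, 0],
    [0.05, 1.2, 0, 0, 0, 0],
  ],
)

```text
time_s: 15.9
position: [0.5551, 0.0035, 0.0815]
tool_rot: [[-0.988, -0.156, 0.002], [-0.156, 0.988, -0.003], [-0.001, -0.003, -1.0]]
ft_force: [-6.2, -3.7, 10.5]
grip_width: 0.0134
gripper_force: 41.8
```

>>> jog_arm(
  targets=[
    [0, 0.03, 0, 0, 0, 0],
    [0, 0.06, 0, 0, 0, 0],
    [0, 0.09, 0, 0, 0, 0],
    [0, 0.12, 0, 0, 0, 0],
    [0, 0.15, 0, 0, 0, 0],
    [0, 0.18, 0, 0, 0, 0],
  ],
)

```text
time_s: 16.4
position: [0.5549, 0.005, 0.0815]
tool_rot: [[-0.988, -0.156, 0.002], [-0.156, 0.988, -0.003], [-0.002, -0.004, -1.0]]
ft_force: [-4.5, -5.7, 11.0]
grip_width: 0.0137
gripper_force: 41.8
```

```bash
sed -i 's/s\["grip_width"\].round(4)/s["grip_width"]/' f.py; python3 f.py; python3 - <<'E'
from plan import *
for c in("scene","side"):
    im=env.get_image(c);A=pts(im,im["depth"]>-1)
    C=(A[:,0]>.46)&(A[:,0]<.64)&(A[:,2]>.058)&(A[:,2]<.076)&(A[:,1]>-.05)&(A[:,1]<.2)
    Y=A[C]@yh;h,e=np.histogram(Y,np.arange(.03,.07,.002));print(c,dict(zip((e[:-1]*1000).round().astype(int).tolist(),h.tolist())))
E
```

```text
16.4 [-4.5  -5.69 11.03] along -4.91 0.013655529662080688 travel 0.1758541472487381
scene {30: 7, 32: 7, 34: 10, 36: 8, 38: 24, 40: 25, 42: 24, 44: 0, 46: 0, 48: 31, 50: 33, 52: 34, 54: 30, 56: 10, 58: 31, 60: 34, 62: 34, 64: 34, 66: 34, 68: 31}
side {30: 4, 32: 2, 34: 0, 36: 1, 38: 3, 40: 4, 42: 18, 44: 28, 46: 27, 48: 17, 50: 3, 52: 9, 54: 17, 56: 12, 58: 17, 60: 19, 62: 15, 64: 25, 66: 8, 68: 22}
```

>>> jog_arm(
  targets=[
    [0, 0.04, 0, 0, 0, 0],
    [0, 0.08, 0, 0, 0, 0],
    [0, 0.12, 0, 0, 0, 0],
    [0, 0.16, 0, 0, 0, 0],
    [0, 0.2, 0, 0, 0, 0],
    [0, 0.2, 0, 0, 0, 0],
  ],
)

```text
time_s: 17.0
position: [0.5546, 0.0071, 0.0815]
tool_rot: [[-0.988, -0.156, 0.002], [-0.156, 0.988, -0.003], [-0.001, -0.004, -1.0]]
ft_force: [-5.0, -5.2, 10.6]
grip_width: 0.0134
gripper_force: 41.8
```

```bash
python3 f.py
```

```text
17.0 [-5.04 -5.22 10.55] along -4.36 0.013424185445581932 travel 0.17793341877664853
```

Force steady, not nipped yet; continue in 1 mm steps.

>>> jog_arm(
  targets=[
    [0, 0.03, 0, 0, 0, 0],
    [0, 0.06, 0, 0, 0, 0],
    [0, 0.09, 0, 0, 0, 0],
    [0, 0.12, 0, 0, 0, 0],
    [0, 0.12, 0, 0, 0, 0],
  ],
)

```text
time_s: 17.42
position: [0.5544, 0.0083, 0.0815]
tool_rot: [[-0.988, -0.156, 0.002], [-0.156, 0.988, -0.003], [-0.001, -0.004, -1.0]]
ft_force: [-5.6, -4.9, 10.6]
grip_width: 0.0133
gripper_force: 41.8
```

```bash
python3 f.py
```

```text
17.4167 [-5.62 -4.87 10.62] along -3.92 0.013310465385845028 travel 0.17912535839269947
```

>>> jog_arm(
  targets=[
    [0, 0.02, 0, 0, 0, 0],
    [0, 0.04, 0, 0, 0, 0],
    [0, 0.06, 0, 0, 0, 0],
    [0, 0.08, 0, 0, 0, 0],
    [0, 0.08, 0, 0, 0, 0],
  ],
)

```text
time_s: 17.83
position: [0.5542, 0.009, 0.0815]
tool_rot: [[-0.988, -0.156, 0.002], [-0.156, 0.988, -0.003], [-0.001, -0.004, -1.0]]
ft_force: [-5.6, -4.9, 10.4]
grip_width: 0.0134
gripper_force: 41.8
```

```bash
python3 f.py
```

```text
17.8333 [-5.59 -4.86 10.43] along -3.92 0.013412844219386533 travel 0.17990231762994163
```

>>> jog_arm(
  targets=[
    [0, 0.02, 0, 0, 0, 0],
    [0, 0.04, 0, 0, 0, 0],
    [0, 0.06, 0, 0, 0, 0],
    [0, 0.08, 0, 0, 0, 0],
    [0, 0.08, 0, 0, 0, 0],
  ],
)

```text
time_s: 18.25
position: [0.5541, 0.0098, 0.0815]
tool_rot: [[-0.988, -0.156, 0.002], [-0.156, 0.988, -0.003], [-0.001, -0.004, -1.0]]
ft_force: [-5.7, -4.9, 10.0]
grip_width: 0.0133
gripper_force: 41.8
```

```bash
python3 f.py;python3 - <<'E'
from plan import *
for c in("scene","side"):
    im=env.get_image(c);A=pts(im,im["depth"]>-1)
    C=(A[:,0]>.46)&(A[:,0]<.64)&(A[:,2]>.058)&(A[:,2]<.076)&(A[:,1]>-.05)&(A[:,1]<.2)
    Y=A[C]@yh;h,e=np.histogram(Y,np.arange(.036,.062,.001));print(c,dict(zip((e[:-1]*1000).round().astype(int).tolist(),h.tolist())))
E
```

```text
18.25 [-5.71 -4.9  10.01] along -3.93 0.013316663945191801 travel 0.1806967325374013
scene {36: 6, 37: 3, 38: 3, 39: 3, 40: 5, 41: 2, 42: 6, 43: 2, 44: 30, 45: 4, 46: 27, 47: 7, 48: 0, 49: 27, 50: 5, 51: 31, 52: 3, 53: 30, 54: 3, 55: 28, 56: 6, 57: 1, 58: 32, 59: 1, 60: 32}
side {36: 0, 37: 1, 38: 0, 39: 2, 40: 0, 41: 0, 42: 1, 43: 0, 44: 1, 45: 0, 46: 4, 47: 6, 48: 6, 49: 9, 50: 9, 51: 19, 52: 13, 53: 6, 54: 4, 55: 5, 56: 11, 57: 8, 58: 9, 59: 10, 60: 5}
```

>>> jog_arm(
  targets=[
    [0, 0.02, 0, 0, 0, 0],
    [0, 0.04, 0, 0, 0, 0],
    [0, 0.06, 0, 0, 0, 0],
    [0, 0.06, 0, 0, 0, 0],
  ],
)

```text
time_s: 18.68
position: [0.554, 0.0104, 0.0815]
tool_rot: [[-0.988, -0.156, 0.002], [-0.156, 0.988, -0.003], [-0.001, -0.004, -1.0]]
ft_force: [-6.0, -4.9, 10.6]
grip_width: 0.0133
gripper_force: 41.8
```

```bash
python3 f.py
```

```text
18.6833 [-6.05 -4.92 10.63] along -3.9 0.013319130116376632 travel 0.1812979299823523
```

>>> jog_arm(
  targets=[
    [0, 0.02, 0, 0, 0, 0],
    [0, 0.04, 0, 0, 0, 0],
    [0, 0.06, 0, 0, 0, 0],
    [0, 0.06, 0, 0, 0, 0],
  ],
)

```text
time_s: 19.02
position: [0.5539, 0.0109, 0.0815]
tool_rot: [[-0.988, -0.156, 0.002], [-0.156, 0.988, -0.004], [-0.001, -0.004, -1.0]]
ft_force: [-5.6, -6.7, 10.7]
grip_width: 0.0135
gripper_force: 41.8
```

```bash
python3 f.py
```

```text
19.0167 [-5.6  -6.73 10.72] along -5.76 0.013532264150079697 travel 0.18174331600334823
```

>>> jog_arm(
  targets=[
    [0, 0.015, 0, 0, 0, 0],
    [0, 0.03, 0, 0, 0, 0],
    [0, 0.03, 0, 0, 0, 0],
  ],
)

```text
time_s: 19.27
position: [0.5539, 0.0109, 0.0815]
tool_rot: [[-0.988, -0.156, 0.002], [-0.156, 0.988, -0.004], [-0.001, -0.004, -1.0]]
ft_force: [-6.1, -7.5, 10.2]
grip_width: 0.0131
gripper_force: 41.8
```

```bash
python3 f.py
```

```text
19.2667 [-6.05 -7.52 10.2 ] along -6.47 0.01309028438000436 travel 0.18174913608445561
```

>>> jog_arm(
  targets=[
    [0, 0.02, 0, 0, 0, 0],
    [0, 0.04, 0, 0, 0, 0],
    [0, 0.05, 0, 0, 0, 0],
    [0, 0.05, 0, 0, 0, 0],
  ],
)

```text
time_s: 19.6
position: [0.5539, 0.0109, 0.0816]
tool_rot: [[-0.988, -0.156, 0.002], [-0.156, 0.988, -0.005], [-0.001, -0.005, -1.0]]
ft_force: [-5.4, -11.1, 10.4]
grip_width: 0.0133
gripper_force: 41.7
```

```bash
python3 f.py
```

```text
19.6 [ -5.4  -11.14  10.35] along -10.14 0.013333845191036186 travel 0.1817689299499888
```

>>> jog_arm(
  targets=[
    [0, 0.02, 0, 0, 0, 0],
    [0, 0.04, 0, 0, 0, 0],
    [0, 0.06, 0, 0, 0, 0],
    [0, 0.08, 0, 0, 0, 0],
    [0, 0.08, 0, 0, 0, 0],
    [0, 0.08, 0, 0, 0, 0],
    [0, 0.08, 0, 0, 0, 0],
    [0, 0.08, 0, 0, 0, 0],
  ],
)

```text
time_s: 20.27
position: [0.554, 0.0109, 0.0816]
tool_rot: [[-0.988, -0.156, 0.002], [-0.156, 0.988, -0.006], [-0.001, -0.006, -1.0]]
ft_force: [-5.5, -15.2, 10.1]
grip_width: 0.0133
gripper_force: 41.7
```

>>> jog_arm(
  targets=[
    [0, 0, 0, 0, 0, 0],
    [0, 0, 0, 0, 0, 0],
    [0, 0, 0, 0, 0, 0],
    [0, 0, 0, 0, 0, 0],
  ],
)

```text
time_s: 20.6
position: [0.5539, 0.0109, 0.0816]
tool_rot: [[-0.988, -0.156, 0.002], [-0.156, 0.988, -0.006], [-0.001, -0.006, -1.0]]
ft_force: [-4.9, -15.2, 9.3]
grip_width: 0.0135
gripper_force: 41.7
```

```bash
python3 f.py
```

```text
20.6 [ -4.86 -15.24   9.35] along -14.28 0.013539950915688999 travel 0.18177269716095526
```

>>> jog_arm(
  targets=[
    [0, 0.03, 0, 0, 0, 0],
    [0, 0.03, 0, 0, 0, 0],
    [0, 0.03, 0, 0, 0, 0],
    [0, 0.03, 0, 0, 0, 0],
    [0, 0.03, 0, 0, 0, 0],
    [0, 0.03, 0, 0, 0, 0],
    [0, 0.03, 0, 0, 0, 0],
    [0, 0.03, 0, 0, 0, 0],
  ],
)

```text
time_s: 21.27
position: [0.5539, 0.0109, 0.0816]
tool_rot: [[-0.988, -0.156, 0.002], [-0.156, 0.988, -0.007], [-0.001, -0.007, -1.0]]
ft_force: [-6.4, -15.8, 9.4]
grip_width: 0.0133
gripper_force: 41.8
```

```bash
python3 f.py
```

```text
21.2667 [ -6.43 -15.84   9.38] along -14.62 0.013252226908045657 travel 0.18177278489166768
```

>>> jog_arm(
  targets=[
    [0, -0.05, 0, 0, 0, 0],
    [0, -0.1, 0, 0, 0, 0],
    [0, -0.15, 0, 0, 0, 0],
    [0, -0.15, 0, 0, 0, 0],
  ],
)

```text
time_s: 21.6
position: [0.5539, 0.0109, 0.0816]
tool_rot: [[-0.988, -0.156, 0.002], [-0.156, 0.988, -0.004], [-0.001, -0.004, -1.0]]
ft_force: [-5.4, -7.4, 10.1]
grip_width: 0.0128
gripper_force: 41.8
```

```bash
python3 f.py
```

```text
21.6 [-5.35 -7.43 10.1 ] along -6.49 0.012801060314521703 travel 0.18174085276494914
```

>>> jog_arm(
  targets=[
    [0, 0, 0, 0, 0, 0],
    [0, 0, 0, 0, 0, 0],
    [0, 0, 0, 0, 0, 0],
    [0, 0, 0, 0, 0, 0],
    [0, 0, 0, 0, 0, 0],
    [0, 0, 0, 0, 0, 0],
  ],
  hand=0.6,
)

```text
time_s: 22.1
position: [0.5541, 0.0125, 0.0804]
tool_rot: [[-0.988, -0.156, 0.002], [-0.156, 0.988, -0.001], [-0.002, -0.002, -1.0]]
ft_force: [-0.3, 0.9, -0.3]
grip_width: 0.0513
gripper_force: 0.0
```

>>> jog_arm(
  targets=[
    [0, 0, -1, 0, 0, 0],
    [0, 0, -3, 0, 0, 0],
    [0, 0, -6, 0, 0, 0],
    [0, 0, -9, 0, 0, 0],
    [0, 0, -12, 0, 0, 0],
    [0, 0, -15, 0, 0, 0],
    [0, 0, -18, 0, 0, 0],
    [0, 0, -18, 0, 0, 0],
  ],
)

```text
time_s: 22.77
position: [0.5552, 0.0125, 0.2673]
tool_rot: [[-0.988, -0.156, 0.013], [-0.156, 0.988, -0.004], [-0.012, -0.006, -1.0]]
ft_force: [1.5, 0.3, -0.2]
grip_width: 0.0512
gripper_force: 0.0
```

```bash
python3 f.py;python3 - <<'E'
from plan import *
S=[]
for c in("scene","side","wrist"):
    im=env.get_image(c);A=pts(im,im["depth"]>-1);S.append(im["frame"][:,:,::-1])
    C=(A[:,0]>.46)&(A[:,0]<.64)&(A[:,2]>.058)&(A[:,2]<.076)&(A[:,1]>-.06)&(A[:,1]<.2)
    Y=A[C]@yh;h,e=np.histogram(Y,np.arange(-.06,.06,.004));print(c,dict(zip((e[:-1]*1000).round().astype(int).tolist(),h.tolist())))
    r=env.regions_of(c,"project_box")
    if r:
        P=pts(im,r[0]["pixels"]);P=P[(P[:,2]>.064)&(P[:,2]<.075)];print(cv2.minAreaRect(P[:,:2].astype(np.float32)))
a=cv2.resize(S[0][130:290,180:500],(640,320));b=cv2.resize(S[2],(373,280))
cv2.imwrite("pics/e.png",np.vstack([a,np.hstack([b,cv2.resize(S[1][170:290,220:340],(267,280))])]))
E
```

```text
22.7667 [ 1.51  0.29 -0.25] along 0.05 0.05118625983322497 travel 0.18314219725125896
scene {-60: 0, -56: 0, -52: 0, -48: 0, -44: 0, -40: 0, -36: 31, -32: 55, -28: 56, -24: 58, -20: 56, -16: 18, -12: 17, -8: 19, -4: 23, 0: 24, 4: 20, 8: 22, 12: 23, 16: 23, 20: 17, 24: 17, 28: 15, 32: 18, 36: 14, 40: 16, 44: 42, 48: 67, 52: 60}
((0.5422828197479248, 0.10162521153688431), (0.09362092614173889, 0.06911088526248932), 9.601861000061035)
side {-60: 0, -56: 0, -52: 0, -48: 0, -44: 0, -40: 0, -36: 3, -32: 14, -28: 30, -24: 19, -20: 27, -16: 71, -12: 21, -8: 2, -4: 4, 0: 8, 4: 10, 8: 7, 12: 5, 16: 11, 20: 7, 24: 3, 28: 5, 32: 4, 36: 5, 40: 3, 44: 8, 48: 26, 52: 36}
((0.5379400849342346, 0.10462658107280731), (0.08782193809747696, 0.074676014482975), 14.032259941101074)
wrist {-60: 0, -56: 0, -52: 0, -48: 0, -44: 0, -40: 0, -36: 0, -32: 279, -28: 271, -24: 270, -20: 340, -16: 211, -12: 38, -8: 45, -4: 64, 0: 89, 4: 82, 8: 67, 12: 68, 16: 80, 20: 70, 24: 47, 28: 39, 32: 43, 36: 44, 40: 43, 44: 42, 48: 501, 52: 290}
((0.5402907729148865, 0.10455820709466934), (0.09032492339611053, 0.0706910640001297), 9.203805923461914)
```

View pics/e.png

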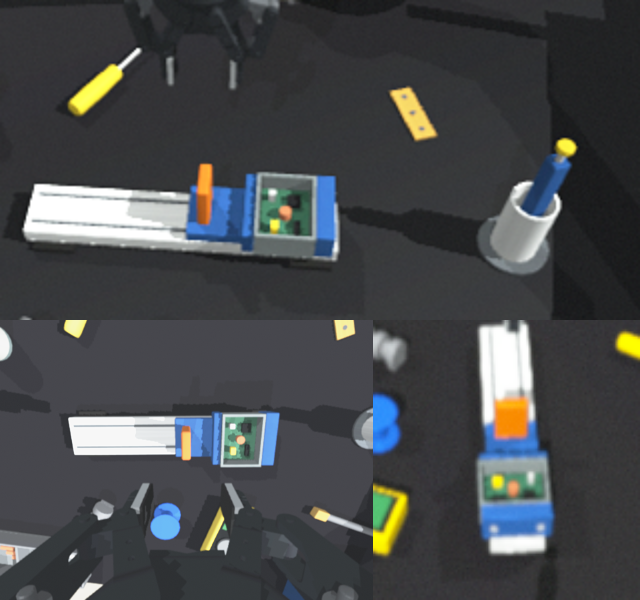

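```bash
python3 -c "
from rig import env
print(env.close_job())"
```

```text
the job is handed in; nothing more can be done
None
```

The job is handed in with no verdict shown: the sucker stands nozzle down in the cup, and the box is square and snug between the jaws after about 14 N of push on the fin, held for over a second. The gripper is clear of everything.

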